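Clamp the notched blank in the jig with its draw latch

ROBOT

A 6-joint arm with a two-finger parallel gripper is mounted at the origin on the work surface. World frame = base frame: x ahead of the robot, y to its left, z up, the work surface at z = 0. Lengths are in mm, angles in degrees, forces in N, time in s.
With the tool pointing down it reaches from about 375 to 750 mm from the base axis. Payload 9 kg.
Tool frame: the origin (TCP) lies midway between the tips of the shut fingers; the grasp point (between the pads) lies 19 mm behind it; z points along the fingers, y is the line along which they close (so a half turn about z gives the same grasp; the last joint's range is limited). The gripper opens to 85 mm and grips with 20 to 120 N. Pads are 22 mm wide; open, the fingers measure 114 mm over their backs; the gripper's body (76 mm by 85 mm) begins 54 mm behind the grasp point. The pads swing forward as they close: fully open they stand 13 mm farther back than shut.
Start: joints at [-12.473, 5.964, 5.575, 89.605, 0, 77.527], TCP at [600.031, 0.003, 231.331] pointing down, gripper open.
Joint ranges: [-171.21, 171.21], [-48.23, 106.86], [-62.78, 66.21], [-105.2, 120.99], [-86.42, 89.51], [-180, 180]. Speed limits (degrees/s): [127.2, 127.2, 147.25, 180, 180, 180].

INTERFACE

Orientations are given as a 3x3 rotation matrix whose columns are the frame's x, y, z axes.
In Python, from station import read_state, grab_frame, camera_info, manip, cut_out, mark_of gives the robot as it stands.
- The arm moves only by the tool step_arm, never from a script. Its argument "targets" is a list of rows, each a list of 7 numbers: the finger opening in mm, from 0 to 85.4, then the shift along the tool's x, y, z in mm, then the turn, a rotation vector about the tool's x, y, z in rad. A call has 1 to 20 rows; each row shifts and turns the commanded pose from where the row before left it, along the tool's axes as they then stand; what a row does not reach is not made up. A row lasts 1/8 s, in which the tool goes at most 62.5 mm and 10.7 degrees, less where a joint would pass 70% of its speed; a pose out of reach is approached as far as the arm can. A call with a gripper value outside its range is refused whole. The fingers move at their own pace and stop on an object; "grip_force" is the grip in N (left out, the last holds). Time passes only in rows, so rows that do not move let the fingers close. It gives the time, the measured TCP pose, the force, the opening and the grip force at its end, in the units of the state.
- read_state(): the state, without advancing time (a new reading comes with each control period).
- grab_frame(name): name is "scene" or "side" or "wrist"; returns the picture (400x640x3 uint8, blue, green, red); there is no depth.
- camera_info(name): a dict with "fx", "fy", "cx", "cy" (pixels), "world_to_cam" (4x4, takes a point from world to camera coordinates); the wrist camera has in their place "mount" (4x4, takes a point from camera to tool coordinates, whose origin is the TCP and whose axes are the flange's). Camera axes: x right, y down, z forward; pixel columns grow to the right and rows downward; lengths in mm; the calibration is good to about 2 mm. A picture is of the moment at which its call begins: read the wrist's pose just before it. camera_info takes no time and is no camera call.
- manip.close_job(): hands the job in; it is judged then, once.
Trained networks look in the newest picture that a camera, given by its name, has taken for a name from the list of things; names that differ only in an ending like _2 or _b are one class to them, and where a whole thing is asked for, a point or a joint stands for the part that bears it (a point fixed in the world has none). Each returns a list of dicts, best first, with "conf" (0 to 1); they miss things now and then, are a little off and sometimes report something else, mostly with a low value. They report only what shows in the picture. A call takes as long as a camera call. They do not tell look-alikes from the thing itself.
- cut_out(query, camera): "mask" (400x640 bool, what is visible of it) and "extent" ([left, top, width, height] in pixels, round what is visible of it).
- mark_of(query, camera): "position" ([row, column] in pixels: a listed point, or the origin of a listed thing).
The state is a dict: "time": time; "joint_pos": joint angles; "joint_vel": joint speeds; "effort": joint torques, N m; "position": TCP position; "ee_rot": TCP orientation; "contact_force": force on the tool from outside, world axes, zero at the start; "ft_torque": the same for the moment, N m; "finger_gap": finger opening in mm; "gripper_force": force on a finger pad.
Only numpy, scipy, OpenCV 4.12 (cv2) and the standard library are available. Lean on these libraries where they do the work, as an engineer would, in place of code of your own. Each camera call takes 0.05 s, during which the arm holds its last target. There are 200 camera calls.

TASK

Pick out the block with the notched end and lay it flat, notch up, lengthwise in the jig's channel between fence and jaw, on the side of the end stop away from the latch and within about 3 cm of the stop. Then hook the latch's loop over both prongs of the keeper, its bar drawn back snug under their lips, and press the lever down flat, over centre, so that the jaw is drawn up and grips the block; let go and leave everything else on the bench where it lies.

Things in the scene. Friction and masses are not known exactly. Their poses are not given: they have to be found in the camera images.
- blank: The workpiece: softwood block 110 x 45 x 45 mm, 0.1 kg, with a notch across the top of one end. Origin: centre of the underside; x along its length to the notched end, z up. The notch removes the top 20 mm from x = +22 to +55 mm; its centre of mass is at x = -6 mm. Lies on the bench, notch up, one of three offcuts whose places swap; only it has a notch.
- jig: Clamping jig fixed to the bench: plywood base, fixed wooden fence, sliding jaw. Origin at bench level on the fence's face; x from fence towards jaw (roughly away from the robot), y along the fence, z up. Channel floor at z = 14 mm; fence and jaw tops at z = 40 mm, both from y = -115 to +85 mm. The draw latch runs along x at y = +48 mm, on top.
- stop_face (a point): Dark wooden end stop in the channel, against the fence: 30 x 12 mm, 24 mm tall. This point: foot of its stop face (which looks to -y of the jig), 15 mm from the fence; axes as the jig's. The blank goes on its -y side (away from the latch), lengthwise along y.
- jaw: Sliding jaw, 50 mm deep in x, 200 mm long, 0.4 kg. Origin: on its face (towards the fence), at the channel floor, at y = 0 of the jig; axes as the jig's. Slides along the jig's x only, 1.5 N friction, face 40 to 60 mm from the fence; at the start 54 to 58 mm.
- keeper (a point): Keeper on the jaw: two steel prongs 8 mm wide, 6 mm thick, clear gap 44 mm (y), rising from the jaw's top (z = 40 mm) to 62 mm, each with a lip overhanging 4 mm on the far (+x) side, underside at 58 mm. This point: where the middle of the loop's bar lies when hooked, midway between the prongs, bar touching their far side, 50 mm above the bench. Axes as the jig's; moves with the jaw.
- loop_bar (a point): Middle of the loop's round steel bar, 8 mm thick, 76 mm long, along the jig's y. Its side arms (38 mm either side of the middle, outside the prongs) lead back to loop_pin. Pinched from above it can be carried; loop and lever follow. At the start the loop points to the keeper side, raised 20 to 55 degrees (up to 180 mm high). Hooked: bar down on the far (+x) side of both prongs.
- loop_pin (a point): Hinge pin of the loop, on the lever 26 mm from the lever's axis, along the jig's y, 113.5 mm from the bar. The loop stays at whatever angle it is left (hinge friction 0.028 N m) and so turns along with the lever until it is held back: draw the hooked bar back against the prongs, under their lips, before letting go of it, or it lifts off. Its arms are spring loaded, 0.4 mm per newton.
- lever_pivot (a point): Hinge axis of the latch lever, fixed to the jig at x = -25, y = +48, z = 58 mm of the jig; axis along the jig's y.
- lever (a joint): Lever angle, rad: 0 flat (stop) to 2.6. At a the lever points along (-cos a, sin a) in the jig's x, z: flat it points away from the keeper; at 1.57 up; beyond, it leans to the keeper. Starts 1.25 to 1.65, stays where left (0.045 N m). It turns along as the bar is carried. Passes centre near 0.17 and, with the loop taut, stays shut; about 8 N near its end presses it down.
- lever_pad (a point): Spot on the lever's pressing face, 58 mm from the pivot axis, mid-width. Steel lever 28 mm wide, 6 mm thick, ends 76 mm from the axis (upright: 134 mm above the bench). The pressing face is 6 mm off the lever's axis line: the top when flat (64 mm above the bench), facing the keeper (+x) when upright.
- offcut_plain: plain offcut of the same wood and section as the blank, 110 x 45 x 45 mm, no notch. Not needed. Origin: underside middle; lying along its own x.
- offcut_flat: flat offcut, 120 x 45 x 24 mm, no notch. Not needed. Origin: underside middle; lying along its own x.
- chisel_wide: Bystander: chisel, 30 mm wide blade, wooden handle, 220 mm long. Origin: underside where handle meets blade; lying along its own x.
- chisel_narrow: Bystander: chisel, 12 mm wide blade, wooden handle, 220 mm long. Origin: underside where handle meets blade; lying along its own x.
- pencil: Bystander: flat carpenter's pencil, 175 x 14 x 8 mm. Origin: underside middle; lying along its own x.
- mallet: Bystander: hammer with wooden handle, 260 mm long. Origin: underside middle; lying along its own x.
- plane: Bystander: wooden hand plane, 240 x 62 x 34 mm with an iron standing out of it. Origin: underside middle; lying along its own x.
Mind the look-alikes: they are no part of the job. What is shaped like the blank but pink is not meant.

How it is judged (in metres and radians):
On the way, in this order (a step that is already met when the one before it is completed fails the run):
1. the blank lies flat in the channel beside the end stop, let go (x of blank in the frame of jig between 0.015 and 0.04 m and y of blank in the frame of jig between -0.09 and -0.05 m and z of blank in the frame of jig between 0.01 and 0.018 m and angle between blank's own z axis and vertical below 0.09 rad and contact force between blank and the fingers below 0.3 N), for 0.2 s.
2. with the blank in place, the loop's bar is down behind both prongs of the keeper (x of blank in the frame of jig between 0.015 and 0.04 m and y of blank in the frame of jig between -0.09 and -0.05 m and z of blank in the frame of jig between 0.01 and 0.018 m and angle between blank's own z axis and vertical below 0.09 rad and x of loop_bar in the frame of keeper between -0.004 and 0.016 m and z of loop_bar in the frame of keeper between -0.012 and 0.005 m), for 0.2 s.
At the end, for the whole second after the job is handed in: Blank flat on the channel floor (4 mm, 5 degrees), notch up, its middle 50 to 90 mm from the stop face on the -y side; loop bar behind both prongs (x within 8 mm of the keeper point, z -12 to +5 mm); lever within 0.1 rad of flat; jaw presses the blank with over 4 N; blank at rest (x of blank in the frame of jig between 0.015 and 0.04 m and y of blank in the frame of jig between -0.09 and -0.05 m and z of blank in the frame of jig between 0.01 and 0.018 m and angle between blank's own z axis and vertical below 0.09 rad and x of loop_bar in the frame of keeper between -0.004 and 0.008 m and z of loop_bar in the frame of keeper between -0.012 and 0.005 m and value of joint lever below 0.1 rad and contact force between blank and jaw above 4 N and linear speed of blank below 0.02 m/s); the robot touches nothing.
It fails at once if another offcut displaced by more than 4 cm (distance of any of offcut_plain, offcut_flat from where it was at the start of the episode above 0.04 m).
It fails at once if a bystanding tool displaced by more than 4 cm (distance of any of chisel_wide, chisel_narrow, pencil, mallet, plane from where it was at the start of the episode above 0.04 m).
It also fails if it takes over 72 s, if anything falls off the work surface, if the arm or the gripper's body presses on something with over 40 N, if the wrist force passes 120 N, or if a joint passes its speed limit or range.

## Working session

There is one attempt and no reset: what is moved stays moved. The work goes in short steps, Python scripts to look and compute and a tool call to move; the robot and the scene stay as the last step left them, time stands still between calls to the robot, and variables do not carry over. Pictures are saved under pics/ and viewed, at most 10 in all, crops included, and the job is handed in when it is done.

Besides the shell and the picture viewer there is one more tool, called after "Emit:" as name([rows], argument=value, ...), one row to a line, values as JSON. step_arm: Moves the arm, as the interface text tells. Its arguments: {"type":"object","properties":{"targets":{"type":"array","items":{"type":"array","items":{"type":"number"}}},"grip_force":{"type":"number"}},"required":["targets"]}

```bash
mkdir -p pics
cat > h.py <<'E'
import numpy as np, cv2
from station import read_state, grab_frame, camera_info, manip, cut_out, mark_of
def P(name, st=None):
    c=camera_info(name); K=np.array([[c["fx"],0,c["cx"]],[0,c["fy"],c["cy"]],[0,0,1.]])
    if "world_to_cam" in c: W=np.array(c["world_to_cam"])
    else:
        st=st or read_state(); T=np.eye(4); T[:3,:3]=st["ee_rot"]; T[:3,3]=st["position"]
        W=np.linalg.inv(T@np.array(c["mount"]))
    return K@W[:3]
def proj(M,p):
    q=M@np.append(p,1); return (q[:2]/q[2])[::-1]   # row,col
def tri(obs):  # [(M,(row,col))]
    A=[]
    for M,(r,c) in obs: A+= [c*M[2]-M[0], r*M[2]-M[1]]
    A=np.array(A); A/=np.linalg.norm(A[:,:3],axis=1)[:,None]
    x=np.linalg.lstsq(A[:,:3],-A[:,3],rcond=None)[0]
    return x,[np.round(proj(M,x)-np.array(o),1).tolist() for M,o in obs]
def onz(M,rc,z):
    r,c=rc; A=np.array([c*M[2]-M[0], r*M[2]-M[1]])
    return np.append(np.linalg.solve(A[:,:2],-A[:,3]-A[:,2]*z),z)
E
python3 - <<'E'
from h import *
print(read_state())
for n in("scene","side","wrist"): cv2.imwrite(f"pics/{n}0.png",grab_frame(n))
M={n:P(n) for n in("scene","side","wrist")}
for q in "blank jig stop_face jaw keeper loop_bar loop_pin lever_pivot lever_pad offcut_plain offcut_flat".split():
    ob={}
    for n in M:
        r=mark_of(q,n); ob[n]=r
        print(q,n,[(np.round(d["position"]).tolist(),round(d["conf"],2)) for d in r[:3]])
    o=[(M[n],ob[n][0]["position"]) for n in("scene","side") if ob[n]]
    if len(o)==2:
        x,e=tri(o); print("   ",x.round(1),e)
E
```

```text
{'time': 0.0, 'joint_pos': array([-1.24719418e+01,  5.99854902e+00,  5.52706965e+00,  8.96033923e+01,
       -4.90652099e-04,  7.75266503e+01]), 'joint_vel': array([-0.00073177,  0.03284765,  0.0468653 ,  0.19679488,  0.09372414,
        0.00527163]), 'effort': array([ 7.03431251e-04, -5.56934094e+01,  5.03644359e+01,  1.70058967e-02,
       -2.22691165e-04, -8.28643181e-07]), 'position': array([5.99676766e+02, 9.24989893e-02, 2.30523123e+02]), 'ee_rot': array([[-2.44039633e-05,  9.99999183e-01, -1.27776989e-03],
       [ 9.99999962e-01,  2.47538972e-05,  2.73847886e-04],
       [ 2.73879292e-04, -1.27776316e-03, -9.99999146e-01]]), 'contact_force': array([ 0.93278351, -0.51159861, -0.49032977]), 'ft_torque': array([-0.04467631,  0.04041622, -0.00448975]), 'gripper_force': 0.0, 'finger_gap': 85.73529935647345}
blank scene [([202.0, 353.0], 0.86), ([138.0, 418.0], 0.8), ([188.0, 400.0], 0.77)]
blank side [([248.0, 308.0], 0.85), ([293.0, 312.0], 0.84), ([339.0, 371.0], 0.64)]
blank wrist [([5.0, 190.0], 0.91), ([104.0, 111.0], 0.77), ([134.0, 252.0], 0.73)]
    [501.7  59.   10.6] [[0
[... 1059 characters left out ...]
, 1.6]]
lever_pivot scene [([205.0, 289.0], 0.59)]
lever_pivot side [([191.0, 314.0], 0.57)]
lever_pivot wrist [([273.0, 262.0], 0.65)]
    [ 533.9 -122.5   60.4] [[0.5, 0.4], [-0.4, 0.5]]
lever_pad scene [([189.0, 288.0], 0.54), ([240.0, 284.0], 0.4)]
lever_pad side [([177.0, 319.0], 0.6)]
lever_pad wrist [([309.0, 242.0], 0.78)]
    [ 517.8 -120.4  115.9] [[0.6, 0.5], [-0.4, 0.6]]
offcut_plain scene [([229.0, 394.0], 0.84)]
offcut_plain side [([272.0, 256.0], 0.88)]
offcut_plain wrist []
    [602.3 169.7  12.1] [[2.1, 2.1], [-1.6, 2.8]]
offcut_flat scene [([202.0, 453.0], 0.92)]
offcut_flat side [([336.0, 266.0], 0.57)]
offcut_flat wrist []
    [514.5 349.1   7.7] [[0.9, 1.0], [-0.8, 1.5]]
```

View pics/scene0.png

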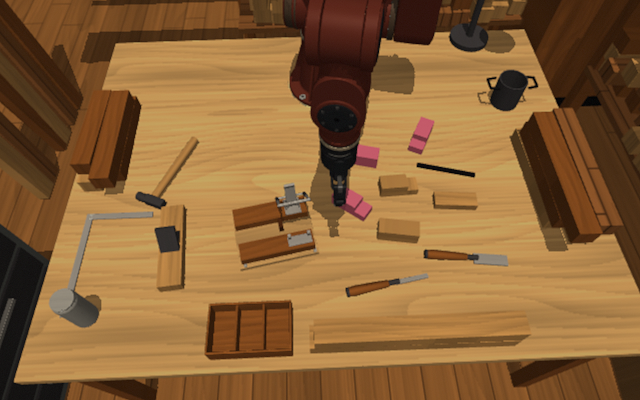

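View pics/side0.png

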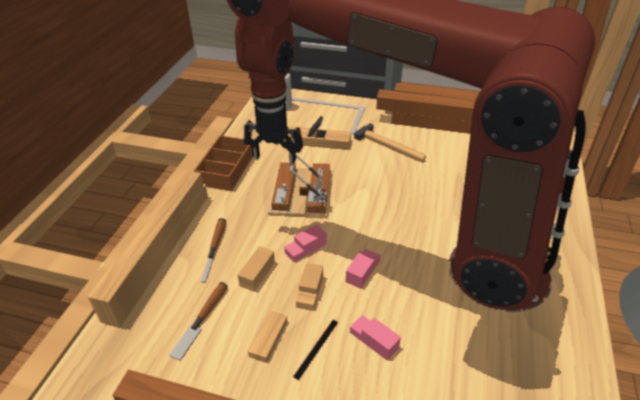

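Candidates for the blank, as [row, col] in the scene view:
- Wooden block with a notch at (188,400); it is at (293,312) in side.
- Pink look-alikes at (202,353), (138,418) and (156,367).
- Plain offcut at (229,398) and flat offcut at (202,453), neither notched.

I choose (188,400).

Run:
```python
from h import *
M={n:P(n) for n in("scene","side","wrist")}
print(camera_info("wrist"))
S=[d["position"] for d in mark_of("blank","scene")if d["conf"]>.3]; D=[d["position"] for d in mark_of("blank","side")if d["conf"]>.3]
for s in S:
  for d in D:
    x,e=tri([(M["scene"],s),(M["side"],d)])
    if np.abs(e).max()<4: print(np.round(s),np.round(d),x.round(1),e)
w=mark_of("blank","wrist")
for d in w: print(np.round(d["position"]),d["conf"],onz(M["wrist"],d["position"],0).round(1))
im=grab_frame("wrist"); a=cv2.imread("pics/scene0.png")[160:220,340:440]; b=cv2.imread("pics/side0.png")[240:330,260:360]
o=np.zeros((500,800,3),np.uint8); o[:400,:640]=0
o[:240,:400]=cv2.resize(a,(400,240)); o[:360,400:800]=cv2.resize(b,(400,360)); 
t=cv2.resize(im,(400,250)); o[250:500,:400]=t
cv2.imwrite("pics/c1.png",o)
```

```text
{'fx': 283.35133615059385, 'fy': 283.35133615059385, 'cx': 320.96788717451795, 'cy': 202.64135997032912, 'mount': array([[-4.12643267e-04, -9.57862558e-01, -2.87226651e-01,
         7.28478981e+01],
       [ 9.99999913e-01, -3.77179245e-04, -1.78804281e-04,
        -3.13693875e-01],
       [ 6.29339946e-05, -2.87226700e-01,  9.57862631e-01,
        -1.42679239e+02],
       [ 0.00000000e+00,  0.00000000e+00,  0.00000000e+00,
         1.00000000e+00]])}
[202. 353.] [248. 308.] [501.7  59.   10.6] [[0.2, 0.2], [-0.2, 0.3]]
[202. 353.] [339. 371.] [ 306.5   89.  -306. ] [[-1.1, -0.9], [1.0, -1.5]]
[138. 418.] [248. 308.] [439.9 227.4 206.5] [[2.7, 2.5], [-2.3, 3.5]]
[138. 418.] [339. 371.] [275.8 288.    7.1] [[1.5, 1.4], [-1.6, 2.3]]
[188. 400.] [293. 312.] [452.1 200.5   3.4] [[-0.4, -0.4], [0.3, -0.5]]
[158. 358.] [270. 363.] [339.3  89.4   3.4] [[0.7, 0.5], [-0.6, 0.8]]
[  5. 190.] 0.91 [450.2 195.8   0. ]
[104. 111.] 0.77 [338.2  89.3   0. ]
[134. 252.] 0.73 [511.5  52.3   0. ]
[287. 246.] 0.49 [ 486.1 -172.     0. ]
```

View pics/c1.png

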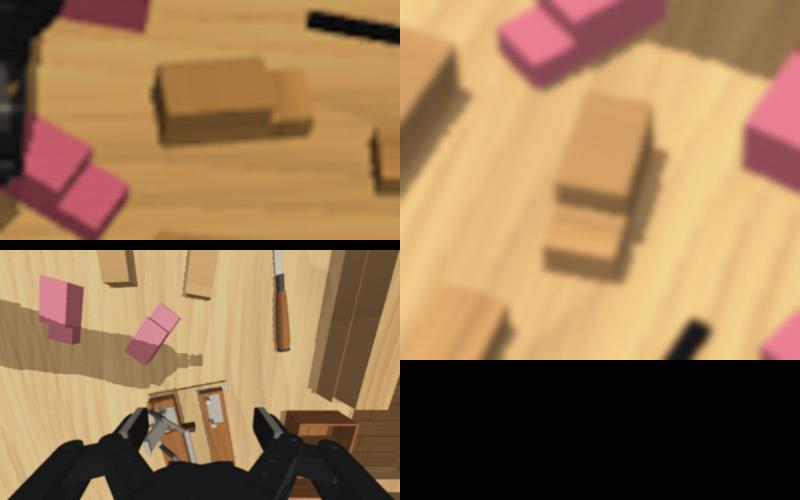

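The crop shows the wooden notched block at scene [188,400], notched end toward +y; the pink ones are look-alikes. I'll move the wrist camera over it.

Emit:
step_arm([
  [85, 39, -29, 0, 0, 0, 0],
  [85, 39, -29, 0, 0, 0, 0],
  [85, 39, -29, 0, 0, 0, 0],
  [85, 39, -29, 0, 0, 0, 0],
  [85, 39, -29, 0, 0, 0, 0],
  [85, 0, 0, 0, 0, 0, 0],
  [85, 0, 0, 0, 0, 0, 0],
])

```text
time: 2.88
position: [455.3, 194.9, 231.4]
ee_rot: [[-0.0, 1.0, 0.001], [1.0, 0.0, -0.0], [-0.0, 0.001, -1.0]]
contact_force: [0.3, 0.1, 0.4]
finger_gap: 84.9
gripper_force: 0.0
```

Run:
```python
from h import *
st=read_state(); M=P("wrist",st); im=grab_frame("wrist"); print(st["position"],st["time"])
for d in mark_of("blank","wrist"): print("mark",np.round(d["position"]),d["conf"],onz(M,d["position"],0).round(1))
for d in cut_out("blank","wrist")[:3]:
    m=d["mask"].astype(np.uint8); c=max(cv2.findContours(m,0,2)[0],key=cv2.contourArea)
    r=cv2.minAreaRect(c); print(d["extent"],d["conf"],r)
    bx=cv2.boxPoints(r); print([onz(M,p[::-1],45)[:2].round(1).tolist() for p in bx])
    cv2.polylines(im,[bx.astype(int)],True,(0,255,0),1)
cv2.imwrite("pics/w1.png",im)
```

```text
[455.26616572 194.90740674 231.4214909 ] 2.875
mark [100. 175.] 0.97 [273.3 288.7   0. ]
mark [269. 358.] 0.94 [510.1  53.1   0. ]
mark [245. 241.] 0.88 [340.1  91.7   0. ]
mark [173. 319.] 0.76 [451.9 197.3   0. ]
[298.9, 129.3, 42.7, 96.8] 0.82 ((320.4520263671875, 178.22824096679688), (93.82000732421875, 39.7641487121582), 87.83892822265625)
[[430.0, 252.1], [474.8, 253.8], [481.2, 140.9], [431.9, 138.9]]
[322.2, 235.1, 75.9, 88.5] 0.81 ((358.4751281738281, 277.9774169921875), (44.261871337890625, 86.50572967529297), 42.27368927001953)
[[444.3, 39.3], [517.8, 131.9], [562.3, 90.5], [489.6, -8.7]]
[98.2, 50.1, 122.0, 87.9] 0.63 ((157.10000610351562, 94.30000305175781), (127.45586395263672, 46.0629997253418), 26.56505012512207)
[[205.5, 300.0], [236.3, 339.8], [349.2, 284.0], [321.4, 239.6]]
```

View pics/w1.png

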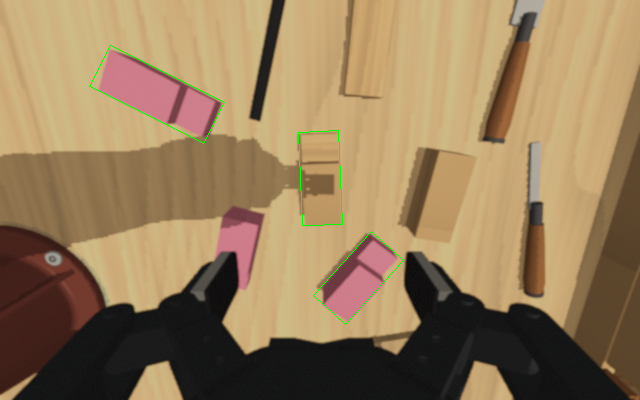

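The wrist view shows the blank with top corners near (304,226), (343,225) and the notch step at row 162, clear of the others. I'll work out its yaw and the approach.

Run:
```python
from h import *
st=read_state(); M=P("wrist",st); print(st["joint_pos"].round(1))
for rc in [(226,304),(225,343),(163,302),(162,341)]: print(onz(M,rc,45).round(1))
for rc in [(132,300),(130,338)]: print(onz(M,rc,25).round(1))
im=cv2.imread("pics/w1.png")
ws=next(d["position"] for d in mark_of("blank","wrist") if abs(d["position"][1]-319)<15)
o=[(M,ws)]
for n in("scene","side"):
    grab_frame(n)
    for d in mark_of("blank",n):
        if np.linalg.norm(proj(P(n),[452,198,0])-d["position"])<8: o.append((P(n),d["position"]))
print(len(o),tri(o))
```

```text
[  7.9 -12.4 -12.2  90.2  -0.   98. ]
[434.  138.2  45. ]
[482.4 139.4  45. ]
[433.2 216.6  45. ]
[478.5 217.7  45. ]
[430.2 250.7  25. ]
[475.6 252.9  25. ]
3 (array([451.9886593 , 196.25455507,  -6.70211399]), [[-0.6, 0.0], [-0.6, -0.8], [0.4, -0.9]])
```

Emit:
step_arm([
  [85, -5.4, 0, 50, 0, 0, -0.044],
  [85, 0, 0, 50, 0, 0, 0],
  [85, 0, 0, 50, 0, 0, 0],
  [85, 0, 0, 40, 0, 0, 0],
  [85, 0, 0, 16.4, 0, 0, 0],
  [85, 0, 0, 0, 0, 0, 0],
  [40, 0, 0, 0, 0, 0, 0],
  [40, 0, 0, 0, 0, 0, 0],
  [40, 0, 0, 0, 0, 0, 0],
  [40, 0, 0, 0, 0, 0, 0],
  [40, 0, 0, 0, 0, 0, 0],
  [40, 0, 0, 0, 0, 0, 0],
], grip_force=60)

```text
time: 4.78
position: [456.4, 189.8, 26.6]
ee_rot: [[-0.044, 0.999, 0.003], [0.999, 0.044, 0.0], [0.0, 0.003, -1.0]]
contact_force: [-0.8, -0.0, 6.8]
finger_gap: 43.9
gripper_force: 62.5
```

Emit:
step_arm([
  [40, 0, 0, -30, 0, 0, 0],
  [40, 0, 0, -60, 0, 0, 0],
  [40, 0, 0, -60, 0, 0, 0],
  [40, 0, 0, -60, 0, 0, 0],
  [40, -49, 27.6, -14, 0, 0, 0],
  [40, -49, 27.6, 0, 0, 0, 0],
  [40, -49, 27.6, 0, 0, 0, 0],
  [40, -49, 27.6, 0, 0, 0, 0],
  [40, 0, 0, 0, 0, 0, -0.05],
])

```text
time: 5.9
position: [575.1, -4.8, 248.2]
ee_rot: [[-0.091, 0.996, -0.001], [0.996, 0.091, -0.0], [-0.0, -0.001, -1.0]]
contact_force: [-0.4, 1.3, -1.2]
finger_gap: 43.6
gripper_force: 61.9
```

Emit:
step_arm([
  [40, 0, 0, 0, 0, 0, -0.173],
  [40, 0, 0, 0, 0, 0, -0.183],
  [40, 0, 0, 0, 0, 0, -0.183],
  [40, 0, 0, 0, 0, 0, -0.183],
  [40, 0, 0, 0, 0, 0, -0.183],
  [40, 0, 0, 0, 0, 0, -0.183],
  [40, 0, 0, 0, 0, 0, -0.183],
  [40, 0, 0, 0, 0, 0, -0.183],
  [40, 0, 0, 0, 0, 0, -0.183],
  [40, 0, 0, 0, 0, 0, -0.183],
  [40, 0, 0, 0, 0, 0, -0.183],
  [40, 0, 0, 0, 0, 0, -0.183],
  [40, 0, 0, 0, 0, 0, -0.183],
  [40, 0, 0, 0, 0, 0, -0.183],
  [40, 0, 0, 0, 0, 0, -0.183],
  [40, 0, 0, 0, 0, 0, -0.183],
  [40, 0, 0, 0, 0, 0, -0.183],
  [40, 0, 0, 0, 0, 0, -0.183],
  [40, 0, 0, 0, 0, 0, 0],
])

```text
time: 8.28
position: [573.9, -1.3, 249.2]
ee_rot: [[0.233, -0.972, 0.0], [-0.972, -0.233, -0.0], [0.0, -0.0, -1.0]]
contact_force: [0.2, 0.1, -0.7]
finger_gap: 43.8
gripper_force: 61.9
```

```bash
cat > look.py <<'E'
from h import *
import sys,pickle
tag=sys.argv[1]; st=read_state(); im=grab_frame("wrist"); cv2.imwrite(f"pics/{tag}.png",im)
M=P("wrist",st); print(st["time"],st["position"].round(1)); R={}
for q in "jig stop_face jaw keeper loop_bar loop_pin lever_pivot lever_pad".split():
    r=mark_of(q,"wrist")
    if r: R[q]=(r[0]["position"],r[0]["conf"]); print(q,np.round(r[0]["position"],1),round(r[0]["conf"],2))
pickle.dump((M,R),open(tag+".pkl","wb"))
E
python3 look.py a1
```

```text
8.275 [573.9  -1.3 249.2]
jig [ 54.  362.4] 0.71
stop_face [ 49.1 354.3] 0.92
jaw [ 49.  320.1] 0.82
keeper [ 88.6 293.6] 0.88
loop_bar [ 88.7 402.9] 0.41
loop_pin [ 88.1 403.1] 0.65
lever_pivot [ 91.6 388. ] 0.6
lever_pad [ 88.  408.8] 0.91
```

Emit:
step_arm([
  [40, 50, 0, 0, 0, 0, 0],
  [40, 0, 0, 0, 0, 0, 0],
  [40, 0, 0, 0, 0, 0, 0],
])

```text
time: 9.1
position: [585.5, -49.9, 248.8]
ee_rot: [[0.233, -0.972, -0.0], [-0.972, -0.233, 0.0], [-0.0, 0.0, -1.0]]
contact_force: [0.5, 0.5, -0.5]
finger_gap: 43.6
gripper_force: 61.9
```

```bash
python3 look.py a2
cat > jig.py <<'E'
from h import *
import pickle,sys
V=[pickle.load(open(t+".pkl","rb")) for t in sys.argv[1:]]
for n in("scene","side"): 
    grab_frame(n); V.append((P(n),{q:(r[0]["position"],r[0]["conf"]) for q in "jig stop_face jaw keeper loop_bar loop_pin lever_pivot lever_pad".split() for r in [mark_of(q,n)] if r}))
for q in "jig stop_face jaw keeper loop_bar loop_pin lever_pivot lever_pad".split():
    o=[(M,R[q][0]) for M,R in V if q in R]
    x,e=tri(o); print(q,x.round(1),e)
    o=o[:len(sys.argv)-1]
    if len(o)>1: print("   wrist only",tri(o)[0].round(1))
E
python3 jig.py a1 a2
```

```text
9.1 [585.5 -49.9 248.8]
jig [ 97.3 361.3] 0.73
stop_face [ 93.9 351.7] 0.74
jaw [ 91.3 320.7] 0.95
keeper [133.2 294.4] 0.79
loop_bar [142.8 330.5] 0.85
loop_pin [141.1 398. ] 0.87
lever_pivot [136.  385.3] 0.78
lever_pad [140.5 404.7] 0.69
jig [ 559.6 -155.3   16.1] [[-0.1, -0.1], [0.9, -0.7], [-0.6, -0.8], [0.3, -0.3]]
   wrist only [ 558.3 -157.3    7. ]
stop_face [592.2 -39.5 152.8] [[108.3, -44.3], [119.8, -41.1], [-26.2, -77.2], [-13.0, -18.8]]
   wrist only [ 571.1 -157.5   17.9]
jaw [ 610.2 -145.    23.7] [[1.8, -1.0], [4.9, -1.6], [0.2, -2.5], [-0.3, 0.7]]
   wrist only [ 610.6 -153.1   -5.6]
keeper [626.4 -95.   54.3] [[0.9, 0.7], [2.4, 1.0], [2.9, 0.8], [-1.8, 1.8]]
   wrist only [628.9 -96.5  42.2]
loop_bar [ 560.2 -100.7  104.7] [[6.9, -43.9], [6.0, 26.5], [6.0, 3.0], [-9.1, 9.7]]
   wrist only [ 582.2 -101.4  286.4]
loop_pin [ 520.3 -119.4   88. ] [[-0.8, -2.7], [-2.6, -1.4], [-0.2, 1.6], [-0.6, 1.5]]
   wrist only [ 520.9 -117.4  100. ]
lever_pivot [ 527.2 -116.5   55.8] [[-0.2, -2.1], [1.5, -2.3], [0.1, -0.2], [-0.5, 1.7]]
   wrist only [ 522.2 -118.7   42.4]
lever_pad [ 548.3 -120.2  211.2] [[-36.2, 3.1], [0.1, 0.0], [-10.0, 0.8], [7.0, -7.7]]
   wrist only [ 514.  -119.4   96.4]
```

View pics/a2.png

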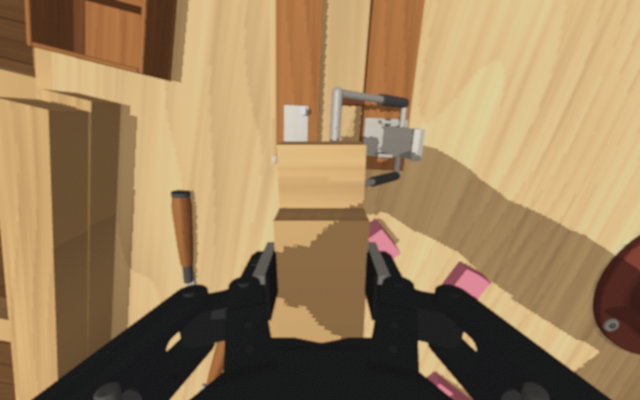

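```bash
cat > fit.py <<'E'
from h import *
import pickle,sys
from scipy.optimize import least_squares
V=[pickle.load(open(t+".pkl","rb")) for t in ("a1","a2")]
for n in("scene","side"): 
    grab_frame(n); V.append((P(n),{q:(r[0]["position"],r[0]["conf"]) for q in "jig stop_face jaw keeper lever_pivot".split() for r in [mark_of(q,n)] if r}))
def model(p):
    X,Y,t,d,k=p; c,s=np.cos(t),np.sin(t)
    J={"jig":(0,0,0),"stop_face":(15,0,14),"jaw":(d,0,14),"keeper":(k,48,50),"lever_pivot":(-25,48,58)}
    return {q:np.array([X+c*a-s*b,Y+s*a+c*b,z]) for q,(a,b,z) in J.items()}
def res(p):
    m=model(p); return np.concatenate([(proj(M,m[q])-R[q][0]) for M,R in V for q in m if q in R])
r=least_squares(res,[560,-160,.26,56,85],loss="soft_l1",f_scale=1.5); p=r.x
print("X,Y,yawdeg,d,k",p[0].round(1),p[1].round(1),np.degrees(p[2]).round(2),p[3:].round(1)); print(res(p).reshape(-1,2).round(1).tolist())
print({q:v.round(1).tolist() for q,v in model(p).items()})
# edge lines in a2
im=cv2.imread("pics/a2.png"); L=cv2.createLineSegmentDetector().detect(cv2.cvtColor(im,6))[0][:,0]
M=V[1][0]; c,s=np.cos(p[2]),np.sin(p[2])
for l in L:
    if np.hypot(l[2]-l[0],l[3]-l[1])<28 or min(l[1],l[3])>170 or not 265<l[0]<440: continue
    for z in (40,):
        a,b=onz(M,l[1::-1],z),onz(M,l[3:1:-1],z); 
        f=lambda q:((q[0]-p[0])*c+(q[1]-p[1])*s, -(q[0]-p[0])*s+(q[1]-p[1])*c)
        A,B=f(a),f(b); d=b-a; print(l.round(),"jig",np.round(A,1),np.round(B,1),"ang",np.degrees(np.arctan2(d[1],d[0])).round(1)%180)
E
python3 fit.py
```

```text
X,Y,yawdeg,d,k 558.0 -159.5 10.69 [53. 80.]
[[-0.7, 0.3], [1.0, -2.5], [-0.6, 0.0], [-1.4, 0.4], [-0.2, 0.8], [-1.4, -0.3], [0.6, -1.1], [1.6, -0.6], [-0.3, 0.7], [1.8, 0.5], [0.2, 0.2], [0.5, 2.1], [-2.6, -1.9], [1.7, 1.2], [0.8, -1.1], [-0.5, 1.9], [-0.4, 1.6], [1.5, -0.4], [-2.5, -1.9], [1.3, 1.9]]
{'jig': [558.0, -159.5, 0.0], 'stop_face': [572.7, -156.7, 14.0], 'jaw': [610.1, -149.7, 14.0], 'keeper': [627.7, -97.5, 50.0], 'lever_pivot': [524.5, -117.0, 58.0]}
[362.  93. 370.   1.] jig [ 4.1 -0.1] [  4.5 -92.6] ang 100.9
[363. 198. 366. 146.] jig [ -8.8 126.1] [-6.2 59.3] ang 102.9
[366. 144. 276. 144.] jig [-5.4 57.6] [104.3  63.4] ang 13.7
[424.   0. 408. 124.] jig [-53.5 -95.5] [-53.7  32. ] ang 100.8
[283. 106. 283. 138.] jig [95.8 18.1] [95.5 55.4] ang 101.1
[336. 138. 337. 109.] jig [31.  52.3] [31.7 19.2] ang 101.9
[323.  91. 321. 139.] jig [49.5 -0.7] [49.3 54.7] ang 100.9
[325.  44. 323.  83.] jig [ 49.5 -48.6] [49.7 -8.6] ang 100.4
[275. 143. 275.   1.] jig [104.6  61.8] [105.2 -87.6] ang 100.9
[437. 148. 476. 173.] jig [-93.5  58.3] [-147.2   86.6] ang 162.9
[343.  96. 381. 101.] jig [26.2  4.2] [-18.4   7.1] ang 7.0
[373.   1. 366.  91.] jig [  0.6 -92.8] [ 0.2 -3. ] ang 100.9
[334.  91. 332. 136.] jig [36.7 -1.2] [36.3 49.6] ang 101.2
[328. 137. 331.  89.] jig [40.5 51.3] [40.9 -2.4] ang 101.1
```

The overlay fits: jig at about (558.3,-159.5), yaw 10.85°, fence edge at jig x ≈ 0.4, jaw outer edge ≈ 105, so its face is at ≈ 55. I'll place the blank at jig (27.5,-70).

Emit:
step_arm([
  [40, 55.1, 9.2, 0, 0, 0, 0],
  [40, 55.1, 9.2, 0, 0, 0, 0],
  [40, 55.2, 9.1, 0, 0, 0, 0],
  [40, 0, 0, 0, 0, 0, 0.046],
  [40, 0, 0, 50, 0, 0, 0],
  [40, 0, 0, 50, 0, 0, 0],
  [40, 0, 0, 40, 0, 0, 0],
  [40, 0, 0, 30, 0, 0, 0],
  [40, 0, 0, 0, 0, 0, 0],
  [40, 0, 0, 0, 0, 0, 0],
])

```text
time: 12.3
position: [598.4, -217.6, 80.6]
ee_rot: [[0.189, -0.982, 0.002], [-0.982, -0.189, -0.001], [0.001, -0.001, -1.0]]
contact_force: [-0.0, -0.2, -1.6]
finger_gap: 43.7
gripper_force: 61.9
```

Run:
```python
from h import *
st=read_state(); t=np.radians(10.85); c,s=np.cos(t),np.sin(t); d=st["position"]-[558.3,-159.5,0]
print(st["position"].round(1),"jig",(d[0]*c+d[1]*s).round(1),(-d[0]*s+d[1]*c).round(1), np.degrees(np.arctan2(st["ee_rot"][1,0],st["ee_rot"][0,0])).round(2))
im=grab_frame("wrist"); cv2.imwrite("pics/p1.png",im[60:400,160:480])
```

```text
[ 598.4 -217.6   80.6] jig 28.4 -64.6 -79.09
```

View pics/p1.png

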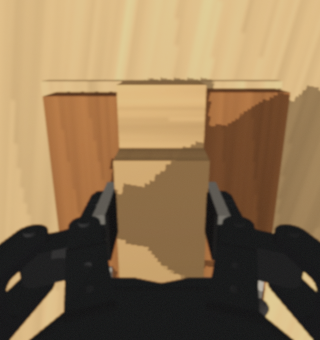

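The crop shows the block squarely over the channel, between the jaw (left) and the fence (right). I'll lower it.

Emit:
step_arm([
  [40, 0, 0.9, 12, 0, 0, 0],
  [40, 0, 0, 10, 0, 0, 0],
  [40, 0, 0, 8, 0, 0, 0],
  [40, 0, 0, 5, 0, 0, 0],
  [40, 0, 0, 3, 0, 0, 0],
  [40, 0, 0, 0, 0, 0, 0],
])

```text
time: 13.1
position: [596.9, -217.5, 41.1]
ee_rot: [[0.189, -0.982, 0.0], [-0.982, -0.189, -0.0], [0.0, -0.0, -1.0]]
contact_force: [0.1, 0.6, -1.0]
finger_gap: 43.5
gripper_force: 61.9
```

Emit:
step_arm([
  [60, 0, 0, 0, 0, 0, 0],
  [60, 0, 0, 0, 0, 0, 0],
  [60, 0, 0, 0, 0, 0, 0],
  [60, 0, 0, -15, 0, 0, 0],
  [60, 0, 0, -55, 0, 0, 0],
  [60, 0, 0, -60, 0, 0, 0],
  [60, 0, 0, -60, 0, 0, 0],
  [60, -20, 0, -40, 0, 0, 0],
  [60, -40, 0, 0, 0, 0, 0],
  [60, 0, 0, 0, 0, 0, 0],
  [60, 0, 0, 0, 0, 0, 0],
])

```text
time: 14.48
position: [585.4, -158.7, 271.4]
ee_rot: [[0.19, -0.982, 0.0], [-0.982, -0.19, -0.0], [0.001, -0.0, -1.0]]
contact_force: [0.5, 0.2, 0.6]
finger_gap: 60.1
gripper_force: 0.0
```

```bash
cat >> look.py <<'E'
t=np.radians(10.85); c,s=np.cos(t),np.sin(t); J=np.array([[c,s,0],[-s,c,0],[0,0,1]])
b=[d["position"] for d in mark_of("blank","wrist")]; print("blank in jig at z14:",[(J@(onz(M,x,14)-[558.3,-159.5,0])).round(1).tolist() for x in b])
print("TCP jig",(J@(st["position"]-[558.3,-159.5,0])).round(1))
E
python3 look.py b1
```

```text
14.475 [ 585.4 -158.7  271.4]
jig [173.1 338.5] 0.97
stop_face [176.6 330.8] 0.97
jaw [173.9 301.7] 0.61
keeper [215.6 283.1] 0.59
loop_bar [253.5 305.8] 0.71
loop_pin [221.4 369.6] 0.78
lever_pivot [216.  357.2] 0.81
lever_pad [234.7 371.6] 0.84
blank in jig at z14: [[30.5, -71.8, 14.0], [-11.8, 209.2, 14.0], [-162.3, 277.4, 14.0], [-49.2, 74.0, 14.0]]
TCP jig [ 26.8  -4.3 271.4]
```

View pics/b1.png

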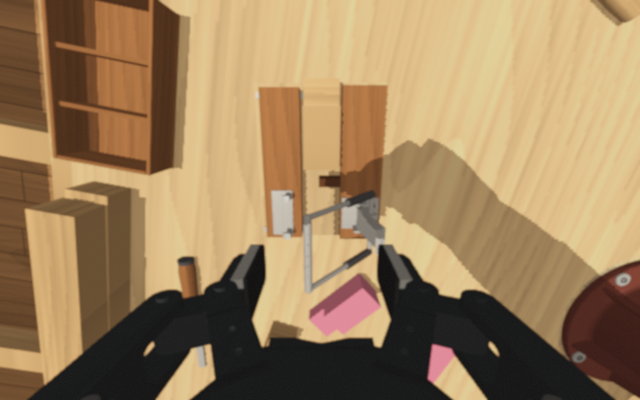

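The blank is in the channel at (320,125), about jig (30,-72). The bar is raised at about (308,254) and the prongs are near (290,197) and (290,235). I'll take a second view for height.

Emit:
step_arm([
  [60, 40, -35, 0, 0, 0, 0],
  [60, 0, 0, 0, 0, 0, 0],
  [60, 0, 0, 0, 0, 0, 0],
])

```text
time: 15.35
position: [627.2, -191.0, 270.7]
ee_rot: [[0.189, -0.982, -0.0], [-0.982, -0.189, 0.0], [-0.0, 0.0, -1.0]]
contact_force: [-0.5, -0.3, 1.1]
finger_gap: 60.2
gripper_force: 0.0
```

```bash
python3 look.py b2
cat > jig2.py <<'E'
from h import *
import pickle
t=np.radians(10.85); c,s=np.cos(t),np.sin(t); J=np.array([[c,s,0],[-s,c,0],[0,0,1]])
V=[pickle.load(open(t+".pkl","rb")) for t in ("b1","b2")]
for n in("scene","side"):
    grab_frame(n); V.append((P(n),{q:(r[0]["position"],r[0]["conf"]) for q in "jaw keeper loop_bar loop_pin lever_pivot lever_pad".split() for r in [mark_of(q,n)] if r}))
for q in "jaw keeper loop_bar loop_pin lever_pivot lever_pad".split():
    for W in (V,V[:2]):
        o=[(M,R[q][0]) for M,R in W if q in R]
        if len(o)>1: x,e=tri(o); print(q,(J@(x-[558.3,-159.5,0])).round(1),e)
im=cv2.imread("pics/b2.png"); cv2.imwrite("pics/b2c.png",cv2.resize(im[100:300,200:460],None,fx=3,fy=3,interpolation=cv2.INTER_CUBIC))
E
python3 jig2.py
```

```text
15.35 [ 627.2 -191.   270.7]
jig [198.6 362.5] 0.88
stop_face [199.2 352.9] 0.7
jaw [200.7 329.1] 0.95
keeper [242.4 310. ] 0.61
loop_bar [291.  341.8] 0.65
loop_pin [248.8 395.5] 0.8
lever_pivot [245.  382.7] 0.61
lever_pad [266.3 400.4] 0.69
blank in jig at z14: [[-11.7, 205.3, 14.0], [-158.1, 275.5, 14.0], [27.9, -67.0, 14.0]]
TCP jig [ 61.8 -44.  270.7]
jaw [53.4  1.  21. ] [[2.1, 0.2], [2.2, -2.7], [0.2, -2.6], [0.6, 0.9]]
jaw [51.2 -6.8 40.1] [[-0.8, 0.8], [0.8, -0.8]]
keeper [122.6 112.3  13.3] [[30.2, -24.2], [26.3, -27.7], [-29.9, -58.0], [23.4, -14.4]]
keeper [76.7 47.2 56.8] [[-0.3, 0.3], [0.3, -0.3]]
loop_bar [ 38.3  46.2 170.9] [[0.7, 2.6], [-0.2, 2.5], [1.0, 0.2], [-0.4, -1.0]]
loop_bar [ 40.8  44.2 173.8] [[0.2, -0.2], [-0.2, 0.2]]
loop_pin [-31.5  45.4  80.9] [[-0.9, -2.3], [0.6, -2.6], [0.5, 1.1], [-1.1, 2.7]]
loop_pin [-36.3  48.8  73.5] [[-0.4, 0.5], [0.4, -0.5]]
lever_pivot [-23.1  44.4  60.7] [[-1.5, 1.4], [-2.9, 0.5], [-0.6, 2.3], [-0.7, -0.9]]
lever_pivot [-19.   41.1  76.8] [[0.1, -0.1], [-0.1, 0.1]]
lever_pad [-33.2  46.9 119. ] [[-1.2, 2.4], [-1.2, 1.9], [0.2, 1.2], [-0.3, -1.3]]
lever_pad [-30.2  47.1 121.6] [[-0.1, 0.1], [0.1, -0.1]]
```

View pics/b2c.png

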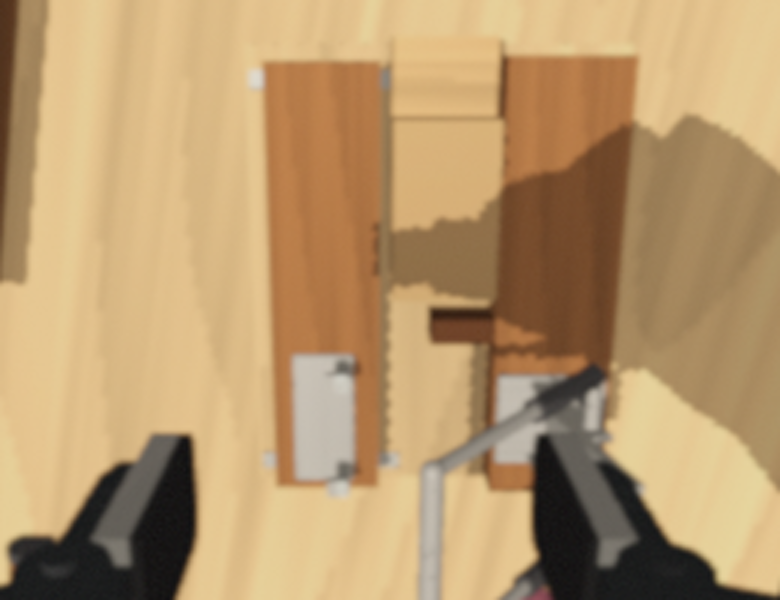

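The crop shows the blank in the channel against the fence side, the keeper plate with prongs at crop (343,372) and (343,478), and the bar end at (430,470).

Run:
```python
from h import *
import pickle
t=np.radians(10.85); c,s=np.cos(t),np.sin(t); J=np.array([[c,s,0],[-s,c,0],[0,0,1]])
M=pickle.load(open("b2.pkl","rb"))[0]
def f(cc,cr,z): return (J@(onz(M,(100+cr/3,200+cc/3),z)-[558.3,-159.5,0])).round(1)
for n,a in dict(jawL=(273,300,40),jawR=(379,300,40),jawTopL=(264,62,40),jawBotL=(278,486,40),fenceR=(622,300,40),fenceL=(497,250,40),fenceTop=(570,56,40),pr1=(343,372,62),pr2=(343,478,62),barend=(430,470,175),blkL=(391,200,59),blkR=(503,200,59),blktop=(445,38,39),blkbot=(445,300,59),stopL=(430,325,38)).items(): print(n,f(*a))
im=cv2.imread("pics/b2.png")
for n in("scene","side"): cv2.imwrite(f"pics/{n}2.png",grab_frame(n))
a=cv2.imread("pics/scene2.png")[170:270,225:330]; b=cv2.imread("pics/side2.png")[140:220,260:345]
o=np.zeros((600,800,3),np.uint8)
o[:380,:400]=cv2.resize(a,(400,380),interpolation=3); o[:380,400:]=cv2.resize(b,(400,380),interpolation=3)
w=im[205:275,285:350]; 
cv2.imwrite("pics/m2.png",o)
```

```text
jawL [102.4  -8.9  40. ]
jawR [53.9 -8.9 40. ]
jawTopL [ 103.1 -113.5   40. ]
jawBotL [102.8  85.9  40. ]
fenceR [-57.2  -9.   40. ]
fenceL [  1.  -32.4  40. ]
fenceTop [ -25.9 -116.    40. ]
pr1 [70.1 17.8 62. ]
pr2 [70.4 69.8 62. ]
barend [ 40.5   6.8 175. ]
blkL [ 49.5 -58.1  59. ]
blkR [  2.6 -58.2  59. ]
blktop [  26.9 -123.2   39. ]
blkbot [ 25.7 -14.5  59. ]
stopL [30.2  3.7 38. ]
```

Emit:
step_arm([
  [60, -45.5, 11.2, 0, 0, 0, 0],
  [60, -45.5, 11.1, 0, 0, 0, 0],
  [60, 0, 0, 30, 0, 0, 0],
  [60, 0, 0, 40, 0, 0, 0],
  [60, 0, 0, 25, 0, 0, 0],
  [60, 0, 0, 9.7, 0, 0, 0],
  [60, 0, 0, 0, 0, 0, 0],
  [30, 0, 0, 0, 0, 0, 0],
  [20, 0, 0, 0, 0, 0, 0],
  [12, 0, 0, 0, 0, 0, 0],
  [4, 0, 0, 0, 0, 0, 0],
  [4, 0, 0, 0, 0, 0, 0],
  [4, 0, 0, 0, 0, 0, 0],
  [4, 0, 0, 0, 0, 0, 0],
  [4, 0, 0, 0, 0, 0, 0],
], grip_force=30)

```text
time: 18.52
position: [588.3, -106.0, 166.3]
ee_rot: [[0.189, -0.982, 0.0], [-0.982, -0.189, -0.0], [0.0, -0.0, -1.0]]
contact_force: [1.8, -0.2, 2.7]
finger_gap: 6.0
gripper_force: 29.4
```

```bash
python3 look.py c1
python3 - <<'E'
from h import *
t=np.radians(10.85); c,s=np.cos(t),np.sin(t); J=np.array([[c,s,0],[-s,c,0],[0,0,1]])
o=[]
for n in("scene","side"):
    grab_frame(n); r=mark_of("loop_bar",n); o.append((P(n),r[0]["position"]))
x,e=tri(o); print((J@(x-[558.3,-159.5,0])).round(1),e)
im=cv2.imread("pics/c1.png"); cv2.imwrite("pics/c1c.png",cv2.resize(im[150:330,220:440],None,fx=3,fy=3,interpolation=cv2.INTER_CUBIC))
E
```

```text
18.525 [ 588.3 -106.   166.3]
jig [146.5 355.3] 0.7
stop_face [140.8 347.1] 0.94
jaw [148.2 307.5] 0.58
keeper [202.1 280.4] 0.82
loop_bar [258.9 321.7] 0.77
loop_pin [209.1 404.4] 0.61
lever_pivot [203.8 388.6] 0.7
lever_pad [224.9 419.4] 0.8
blank in jig at z14: [[29.2, -69.0, 14.0]]
TCP jig [ 39.6  46.8 166.3]
[-127.7   14.9  132.4] [[-40.3, -21.0], [22.5, -37.6]]
```

View pics/c1c.png

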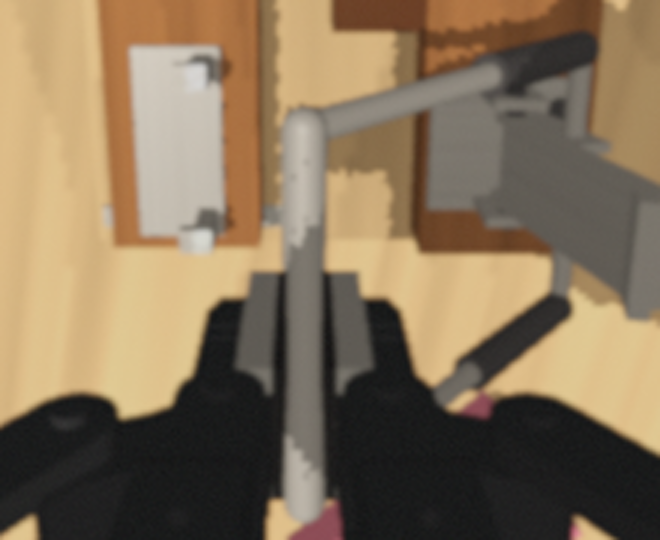

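The crop shows the bar pinched between the fingertips, prong caps at crop (197,75) and (197,240), which puts the lip end near jig x = 77–80. I'll carry the bar over along its arc.

Emit:
step_arm([
  [4, 0, -8.9, 8.3, 0, 0, 0],
  [4, 0, -8.5, 8, 0, 0, 0],
  [4, 0, -8, 12, 0, 0, 0],
  [4, 0, -8, 13, 0, 0, 0],
  [4, 0, -5, 13, 0, 0, 0],
  [4, 0, -5, 14, 0, 0, 0],
  [4, 0, -3, 12, 0, 0, 0],
  [4, 0, -3, 11, 0, 0, 0],
  [4, 0, 0, 0, 0, 0, 0],
  [4, 0, 0, 0, 0, 0, 0],
])

```text
time: 20.48
position: [636.9, -96.7, 75.4]
ee_rot: [[0.189, -0.982, 0.001], [-0.982, -0.189, -0.0], [0.0, -0.001, -1.0]]
contact_force: [1.2, -0.1, 0.3]
finger_gap: 4.3
gripper_force: 0.0
```

```bash
python3 look.py d1
python3 - <<'E'
from h import *
im=cv2.imread("pics/d1.png"); grab_frame("side"); s=grab_frame("side")
a=cv2.resize(im[130:330,220:440],(440,400),interpolation=3); b=cv2.resize(s[150:220,265:335],(360,360),interpolation=3)
o=np.zeros((400,800,3),np.uint8); o[:,:440]=a; o[:360,440:]=b; cv2.imwrite("pics/d1c.png",o)
E
```

```text
20.475 [636.9 -96.7  75.4]
jig [156.3 432.9] 0.62
stop_face [153.  428.6] 0.86
jaw [156.1 371. ] 0.91
keeper [241.9 336.1] 0.92
loop_bar [249.3 337.7] 0.64
loop_pin [263.6 547.8] 0.63
lever_pivot [242.9 504.6] 0.74
lever_pad [302.6 597.6] 0.71
blank in jig at z14: [[27.8, -70.4, 14.0]]
TCP jig [89.  46.8 75.4]
```

View pics/d1c.png

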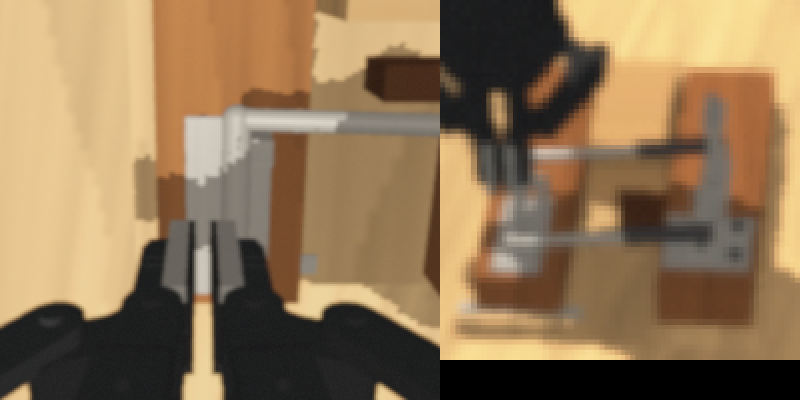

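The crop shows the bar is no longer between the fingers (gap 4.3, force 0). Its corner is at crop (235,110), apparently lying over the keeper. I'll go up and measure the latch with a kinematic fit.

Emit:
step_arm([
  [4, 0, -1, -10, 0, 0, 0],
  [4, 0, 0, -30, 0, 0, 0],
  [4, 0, 0, -50, 0, 0, 0],
  [60, 40, 20, -50, 0, 0, 0],
  [60, 20, 0, 0, 0, 0, 0],
  [60, 0, 0, 0, 0, 0, 0],
  [60, 0, 0, 0, 0, 0, 0],
])

```text
time: 21.95
position: [629.8, -155.4, 210.1]
ee_rot: [[0.189, -0.982, -0.002], [-0.982, -0.189, 0.001], [-0.002, 0.002, -1.0]]
contact_force: [0.1, 0.6, 0.1]
finger_gap: 60.2
gripper_force: 0.0
```

```bash
cat > latch.py <<'E'
from h import *
from scipy.optimize import least_squares
t=np.radians(10.85); c,s=np.cos(t),np.sin(t); R=np.array([[c,-s,0],[s,c,0],[0,0,1]]); O=np.array([558.3,-159.5,0])
Q="loop_bar loop_pin lever_pad keeper lever_pivot jaw".split(); ob=[]
st=read_state()
for n in("wrist","scene","side"):
    grab_frame(n); M=P(n,st)
    for q in Q:
        for d in mark_of(q,n)[:1]:
            if d["conf"]>.3: ob.append((n,q,M,d["position"]))
def pts(p):
    a,f,d,k=p; pin=np.array([-25-26*np.cos(a),48,58+26*np.sin(a)])
    return dict(loop_pin=pin,loop_bar=pin+113.5*np.array([np.cos(f),0,np.sin(f)]),
      lever_pad=np.array([-25-58*np.cos(a)+6*np.sin(a),48,58+58*np.sin(a)+6*np.cos(a)]),keeper=np.array([k,48,50]),lever_pivot=np.array([-25,48,58]),jaw=np.array([d,0,14]))
def res(p):
    m=pts(p); return np.concatenate([(proj(M,R@m[q]+O)-o)*(1.5 if n=="wrist" else 1) for n,q,M,o in ob])
r=min((least_squares(res,[a,f,54,79],loss="soft_l1",f_scale=1.5) for a in(.1,.7,1.4,2) for f in(-.3,0,.4,.9)),key=lambda r:r.cost)
m=pts(r.x); print("a,phi",r.x[:2].round(3),"d,k",r.x[2:].round(1),"bar",m["loop_bar"].round(1),"pin",m["loop_pin"].round(1))
e=res(r.x).reshape(-1,2).round(1)
for (n,q,M,o),v in zip(ob,e): print(n[:2],q,v.tolist(),end="; ")
print("\nTCP jig",(R.T@(st["position"]-O)).round(1),"F",st["contact_force"].round(1),"gap",st["finger_gap"].round(1),"t",st["time"])
E
python3 latch.py
```

```text
a,phi [ 1.388 -0.127] d,k [50.1 79.1] bar [82.9 48.  69.2] pin [-29.7  48.   83.6]
wr loop_bar [0.4, -6.2]; wr loop_pin [3.9, -0.4]; wr lever_pad [-1.1, 4.3]; wr keeper [1.5, 0.2]; wr lever_pivot [-0.7, 5.6]; wr jaw [-1.2, -0.8]; sc loop_bar [9.5, 17.6]; sc lever_pad [2.6, 0.5]; sc keeper [3.8, 1.9]; sc lever_pivot [-1.5, 2.5]; sc jaw [-3.4, -2.6]; si loop_bar [1.3, 1.5]; si loop_pin [0.2, -1.3]; si lever_pad [1.2, -2.7]; si keeper [-1.1, 1.0]; si lever_pivot [0.5, 3.9]; si jaw [-0.1, 1.6]; Traceback (most recent call last):
  File "latch.py", line 21, in <module>
    print("\nTCP jig",(R.T@(st["position"]-O)).round(1),"F",st["contact_force"].round(1),"gap",st["finger_gap"].round(1),"t",st["time"])
                                                                                               ^^^^^^^^^^^^^^^^^^^^^^
AttributeError: 'float' object has no attribute 'round'
```

```bash
sed -i 's/st\["finger_gap"\].round(1)/round(float(st["finger_gap"]),1)/' latch.py
python3 - <<'E'
from h import *
t=np.radians(10.85); c,s=np.cos(t),np.sin(t); J=np.array([[c,s,0],[-s,c,0],[0,0,1]])
st=read_state(); im=grab_frame("wrist"); M=P("wrist",st); cv2.imwrite("pics/e1.png",im)
for d in cut_out("loop_bar","wrist")[:2]:
    m=d["mask"]; print(np.round(d["extent"]),d["conf"],m.sum())
    for r in range(int(d["extent"][1]),int(d["extent"][1]+d["extent"][3]),8):
        w=np.where(m[r])[0]
        if len(w): print(r,w.min(),w.max(),[(J@(onz(M,(r,w.min()),z)-[558.3,-159.5,0]))[:2].round(1).tolist() for z in(66,74)])
print(mark_of("loop_bar","wrist")[:2], st["position"])
E
```

```text
[308. 206.  70.  75.] 0.59 1243
214 309 373 [[83.8, 15.5], [83.5, 12.8]]
222 308 316 [[85.0, 24.7], [84.6, 21.7]]
230 309 317 [[84.0, 34.0], [83.7, 30.7]]
238 310 317 [[83.0, 43.5], [82.7, 40.0]]
246 310 317 [[83.1, 53.2], [82.8, 49.4]]
254 310 316 [[83.3, 63.0], [82.9, 58.9]]
262 310 316 [[83.4, 73.0], [83.0, 68.7]]
270 310 317 [[83.5, 83.2], [83.1, 78.6]]
278 336 369 [[53.6, 93.6], [54.0, 88.6]]
[{'position': [245.9, 314.1], 'conf': 0.76}] [ 630.27673608 -156.20824379  211.51730492]
```

Emit:
step_arm([
  [30, -58.3, -8.2, 0, 0, 0, 0],
  [30, 0, 0, 20, 0, 0, 0],
  [30, 0, 0, 50, 0, 0, 0],
  [30, 0, 0, 40, 0, 0, 0],
  [30, 0, 0, 25, 0, 0, 0],
  [30, 0, 0, 15, 0, 0, 0],
  [30, 0, 0, 7.5, 0, 0, 0],
  [30, 0, 0, 0, 0, 0, 0],
  [18, 0, 0, 0, 0, 0, 0],
  [12, 0, 0, 0, 0, 0, 0],
  [4, 0, 0, 0, 0, 0, 0],
  [4, 0, 0, 0, 0, 0, 0],
  [4, 0, 0, 0, 0, 0, 0],
  [4, 0, 0, 0, 0, 0, 0],
], grip_force=40)

```text
time: 24.9
position: [627.5, -97.4, 54.1]
ee_rot: [[0.189, -0.982, 0.0], [-0.982, -0.189, -0.0], [0.0, -0.0, -1.0]]
contact_force: [1.5, 0.4, 0.1]
finger_gap: 6.0
gripper_force: 39.0
```

Emit:
step_arm([
  [4, 0, 0, -4, 0, 0, 0],
  [4, 0, -2, -2, 0, 0, 0],
  [4, 0, -3, 0, 0, 0, 0],
  [4, 0, -3, 0, 0, 0, 0],
  [4, 0, -3, 0, 0, 0, 0],
  [4, 0, 0, 0, 0, 0, 0],
  [4, 0, 0, 0, 0, 0, 0],
])

```text
time: 25.78
position: [638.2, -95.3, 60.0]
ee_rot: [[0.189, -0.982, 0.0], [-0.982, -0.189, 0.0], [0.0, -0.0, -1.0]]
contact_force: [-1.3, -1.7, -0.9]
finger_gap: 6.2
gripper_force: 39.0
```

```bash
cat > bar.py <<'E'
from h import *
t=np.radians(10.85); c,s=np.cos(t),np.sin(t); J=np.array([[c,s,0],[-s,c,0],[0,0,1]]); O=[558.3,-159.5,0]
st=read_state(); grab_frame("wrist"); M=P("wrist",st)
for d in cut_out("loop_bar","wrist")[:2]:
    m=d["mask"]; print("loop",np.round(d["extent"]),round(d["conf"],2),m.sum())
    r0,h=int(d["extent"][1]),int(d["extent"][3])
    for r in range(r0,r0+h+1,max(4,h//8)):
        w=np.where(m[r])[0]
        if len(w): print(r,w.min(),w.max(),[(J@(onz(M,(r,w.min()),z)-O))[:2].round(1).tolist() for z in(50,65)])
for q in("loop_bar","loop_pin","lever_pad","keeper"):
    print(q,[(np.round(d["position"],1).tolist(),round(d["conf"],2),[(J@(onz(M,d["position"],z)-O))[:2].round(1).tolist() for z in(50,65)]) for d in mark_of(q,"wrist")[:1]])
print("TCP jig",(J@(st["position"]-O)).round(1),"F",st["contact_force"].round(1),"gap",st["finger_gap"],st["gripper_force"])
E
python3 bar.py; python3 latch.py
```

```text
loop [312. 188. 154. 157.] 0.68 4018
206 313 462 [[94.7, 22.4], [94.3, 17.7]]
225 313 328 [[94.8, 33.8], [94.4, 28.0]]
244 313 329 [[94.9, 45.8], [94.4, 38.8]]
263 315 326 [[93.8, 58.3], [93.4, 50.0]]
282 315 326 [[93.9, 71.3], [93.5, 61.8]]
301 314 327 [[94.6, 84.9], [94.1, 74.0]]
320 315 328 [[94.0, 99.1], [93.6, 86.9]]
339 424 430 [[22.4, 113.9], [29.1, 100.2]]
loop_bar [([267.0, 319.7], 0.55, [[91.0, 61.0], [90.9, 52.5]])]
loop_pin [([275.7, 555.2], 0.86, [[-52.6, 66.8], [-38.6, 57.7]])]
lever_pad [([326.2, 577.2], 0.69, [[-75.6, 103.7], [-59.3, 91.0]])]
keeper [([247.5, 339.1], 0.69, [[79.5, 48.0], [80.6, 40.8]])]
TCP jig [90.6 48.  60. ] F [-1.3 -1.7 -0.9] gap 6.196508168768391 39.018006920814514
a,phi [ 1.793 -0.081] d,k [53.3 78.7] bar [93.9 48.  74.2] pin [-19.3  48.   83.4]
wr loop_bar [-0.2, -6.5]; wr lever_pad [-3.0, 1.1]; wr keeper [0.1, 0.1]; wr lever_pivot [2.0, 4.1]; wr jaw [0.4, -0.2]; sc loop_bar [1.2, -1.1]; sc loop_pin [0.5, 2.0]; sc lever_pad [1.5, 1.4]; sc keeper [2.6, 1.6]; sc lever_pivot [-1.6, 2.4]; sc jaw [-0.9, -1.7]; si loop_bar [0.1, 2.0]; si loop_pin [1.0, -1.0]; si lever_pad [2.2, -2.2]; si keeper [0.6, 1.2]; si lever_pivot [-0.8, 1.1]; si jaw [-1.2, 0.4]; 
TCP jig [90.5 48.  60.1] F [-1.2 -1.1 -1.1] gap 6.2 t 26.075
```

Emit:
step_arm([
  [4, 0, 0, 5, 0, 0, 0],
  [4, 0, 0, 5, 0, 0, 0],
  [4, 0, 0, 3, 0, 0, 0],
  [4, 0, 0, 2, 0, 0, 0],
  [4, 0, 0, 0, 0, 0, 0],
  [4, 0, 0, 0, 0, 0, 0],
])

```text
time: 27.88
position: [638.2, -95.3, 45.1]
ee_rot: [[0.189, -0.982, 0.0], [-0.982, -0.189, -0.0], [0.0, -0.0, -1.0]]
contact_force: [-0.6, -1.4, 2.5]
finger_gap: 6.3
gripper_force: 39.2
```

```bash
python3 bar.py; python3 latch.py
```

```text
loop_bar [([268.7, 320.0], 0.75, [[90.7, 53.6], [90.7, 45.0]])]
loop_pin [([300.0, 579.8], 0.73, [[-56.3, 73.3], [-40.4, 62.6]])]
lever_pad [([348.9, 590.4], 0.95, [[-71.7, 107.5], [-54.1, 93.0]])]
keeper [([258.4, 343.1], 0.96, [[78.3, 47.3], [79.6, 39.4]])]
TCP jig [90.6 48.  45.1] F [-0.6 -1.4  2.5] gap 6.304456515924407 39.23301100730896
a,phi [ 1.906 -0.211] d,k [55.6 77.7] bar [94.6 48.  58.8] pin [-16.4  48.   82.5]
wr loop_bar [-0.6, -10.4]; wr loop_pin [-1.2, -16.1]; wr lever_pad [-2.7, 3.7]; wr keeper [-0.8, -0.0]; wr jaw [-4.9, -0.4]; sc loop_bar [3.7, 3.0]; sc loop_pin [2.7, 2.0]; sc keeper [0.8, 2.8]; sc lever_pivot [0.1, 2.7]; sc jaw [-3.3, -1.4]; si loop_bar [1.3, -1.8]; si loop_pin [0.5, -2.0]; si lever_pad [-1.1, -0.9]; si keeper [-0.9, 2.8]; si lever_pivot [-0.0, 2.6]; si jaw [5.1, 2.0]; 
TCP jig [90.5 48.  45.1] F [ 1.6 -1.   1.4] gap 6.0 t 28.175
```

Emit:
step_arm([
  [18, 0, 0, 0, 0, 0, 0],
  [18, 0, 0, 0, 0, 0, 0],
  [18, 0, 0, -10, 0, 0, 0],
  [18, 0, 0, -25, 0, 0, 0],
  [0, 0, 0, 0, 0, 0, 0],
  [0, 0, 0, 0, 0, 0, 0],
  [0, 0, 0, 0, 0, 0, 0],
  [0, 0, 0, 8, 0, 0, 0],
  [0, 0, 0, 6, 0, 0, 0],
  [0, 0, 0, 5, 0, 0, 0],
  [0, 0, 0, 4, 0, 0, 0],
  [0, 0, 0, 4, 0, 0, 0],
  [0, 0, 0, 0, 0, 0, 0],
])

```text
time: 30.85
position: [637.9, -95.3, 52.7]
ee_rot: [[0.189, -0.982, -0.0], [-0.982, -0.189, 0.0], [-0.0, 0.0, -1.0]]
contact_force: [1.1, 0.1, -0.6]
finger_gap: 0.2
gripper_force: 0.0
```

```bash
python3 bar.py; python3 latch.py
```

```text
loop [317. 182. 145. 155.] 0.81 2582
181 323 328 [[88.9, 6.4], [89.0, 3.2]]
200 318 457 [[91.6, 16.8], [91.4, 12.5]]
219 318 332 [[91.6, 27.6], [91.4, 22.1]]
238 319 331 [[91.1, 38.8], [90.9, 32.2]]
333 411 420 [[33.9, 102.9], [39.7, 89.6]]
loop_bar []
loop_pin [([287.5, 563.9], 0.62, [[-53.1, 70.4], [-38.3, 60.5]])]
lever_pad [([332.5, 572.5], 0.67, [[-66.4, 102.5], [-50.3, 89.3]])]
keeper [([255.0, 339.3], 0.87, [[79.6, 49.3], [80.6, 41.6]])]
TCP jig [90.3 48.1 52.7] F [ 1.1  0.1 -0.6] gap 0.16175636749984146 0.0
a,phi [  1.9   -88.304] d,k [53.7 78.9] bar [90.4 48.  44.8] pin [-16.6  48.   82.6]
wr loop_bar [-1.5, -8.3]; wr loop_pin [-4.1, -15.4]; wr lever_pad [-3.3, 4.4]; wr keeper [-0.2, 0.0]; wr lever_pivot [-1.8, 2.7]; wr jaw [-4.6, -0.4]; sc loop_bar [3.8, 0.3]; sc loop_pin [0.6, 3.9]; sc keeper [1.8, 2.5]; sc lever_pivot [-2.1, 1.6]; sc jaw [-3.8, -3.0]; si loop_bar [0.9, -1.4]; si loop_pin [4.7, -0.5]; si lever_pad [0.3, -1.1]; si keeper [-2.1, 2.2]; si lever_pivot [2.9, 1.1]; si jaw [0.5, 1.7]; 
TCP jig [90.6 47.9 53.3] F [-0.4  0.5 -0. ] gap -0.1 t 31.15
```

Emit:
step_arm([
  [0, 0, 0, -30, 0, 0, 0],
  [0, 0, -21, 0, 0, 0, 0],
  [0, 0, 0, 18, 0, 0, 0],
  [0, 0, 0, 18, 0, 0, 0],
  [0, 0, 0, 0, 0, 0, 0],
  [0, 0, 3, 0, 0, 0, 0],
  [0, 0, 3, 0, 0, 0, 0],
  [0, 0, 3, 0, 0, 0, 0],
  [0, 0, 0, 0, 0, 0, 0],
])

```text
time: 33.33
position: [649.9, -93.2, 47.4]
ee_rot: [[0.189, -0.982, 0.001], [-0.982, -0.189, -0.0], [0.0, -0.001, -1.0]]
contact_force: [0.2, -0.2, 0.5]
finger_gap: -0.1
gripper_force: 0.0
```

```bash
python3 bar.py; python3 latch.py
```

```text
loop [343. 184. 148. 154.] 0.67 2873
202 342 489 [[91.2, 16.2], [92.4, 11.7]]
221 341 355 [[91.5, 26.6], [92.6, 21.0]]
240 341 355 [[91.3, 37.5], [92.4, 30.7]]
259 350 353 [[86.1, 48.8], [87.8, 40.9]]
335 411 422 [[48.0, 99.4], [53.8, 86.1]]
loop_bar [([255.3, 350.1], 0.61, [[86.1, 46.6], [87.8, 38.8]])]
loop_pin [([295.2, 602.0], 0.57, [[-58.7, 71.7], [-41.5, 61.3]])]
lever_pad [([343.4, 617.2], 0.71, [[-77.6, 105.5], [-58.4, 91.5]])]
keeper [([258.2, 365.5], 0.81, [[77.6, 48.3], [80.2, 40.4]])]
TCP jig [102.4  47.9  47.4] F [ 0.2 -0.2  0.5] gap -0.1279644754906562 0.0
a,phi [ 1.896 -0.328] d,k [53.8 78.9] bar [90.8 48.  46.1] pin [-16.7  48.   82.6]
wr loop_bar [-0.4, -6.6]; wr loop_pin [-3.4, -12.3]; wr lever_pad [3.9, 0.6]; wr keeper [-1.8, 0.1]; wr lever_pivot [-1.9, 2.9]; wr jaw [-3.3, -0.1]; sc loop_bar [37.0, -154.2]; sc keeper [3.4, 4.9]; sc lever_pivot [-0.1, 0.7]; sc jaw [-4.1, -3.6]; si loop_bar [4.4, 0.7]; si lever_pad [0.8, -0.1]; si keeper [-0.3, 0.8]; si lever_pivot [-0.1, 0.9]; si jaw [-0.9, -1.8]; 
TCP jig [102.5  48.   47. ] F [ 0.6  0.1 -0.1] gap -0.0 t 33.625
```

Emit:
step_arm([
  [0, 0, 2.5, 0, 0, 0, 0],
  [0, 0, 2.5, 0, 0, 0, 0],
  [0, 0, 2.5, 0, 0, 0, 0],
  [0, 0, 0, 0, 0, 0, 0],
  [0, 0, 0, 0, 0, 0, 0],
])

```text
time: 35.3
position: [642.6, -94.5, 47.1]
ee_rot: [[0.189, -0.982, 0.0], [-0.982, -0.189, -0.0], [0.0, -0.0, -1.0]]
contact_force: [2.7, 1.1, -1.0]
finger_gap: -0.1
gripper_force: 1.2
```

```bash
python3 bar.py; python3 latch.py
```

```text
loop [331. 187. 150. 153.] 0.8 2728
186 336 346 [[87.1, 7.7], [87.9, 4.1]]
205 333 479 [[88.5, 17.8], [89.1, 13.1]]
224 333 347 [[88.3, 28.2], [89.0, 22.5]]
243 334 347 [[87.7, 39.2], [88.4, 32.2]]
338 416 422 [[37.5, 101.4], [43.6, 87.8]]
loop [282.   0. 358. 400.] 0.7 83796
0 283 639 [[110.8, -73.2], [109.1, -68.1]]
50 284 635 [[111.1, -54.1], [109.4, -51.1]]
100 286 620 [[111.0, -33.3], [109.2, -32.4]]
150 287 605 [[111.3, -10.3], [109.5, -11.9]]
200 289 602 [[111.1, 15.1], [109.3, 10.7]]
250 291 619 [[110.9, 43.3], [109.2, 35.9]]
300 467 637 [[10.8, 74.8], [19.8, 64.0]]
350 528 639 [[-31.7, 110.3], [-18.1, 95.7]]
a,phi [ 1.8   -0.247] d,k [54.  78.9] bar [91.  48.  55.6] pin [-19.1  48.   83.3]
wr loop_pin [-0.3, -16.4]; wr lever_pad [-4.5, 1.0]; wr keeper [-0.2, 0.3]; wr lever_pivot [-2.9, 5.8]; wr jaw [-5.6, -0.0]; sc loop_bar [4.7, 0.7]; sc loop_pin [-84.1, -95.7]; sc keeper [2.2, 2.3]; sc lever_pivot [-1.4, 4.3]; sc jaw [-2.4, -3.8]; si loop_bar [-0.3, -0.4]; si loop_pin [1.6, -0.7]; si lever_pad [0.5, -1.4]; si keeper [-3.1, -0.8]; si lever_pivot [1.0, -0.2]; si jaw [-0.6, -5.0]; 
TCP jig [95. 48. 47.] F [ 2.6  1.1 -0.8] gap -0.2 t 35.4Traceback (most recent call last):
  File "bar.py", line 8, in <module>
    w=np.where(m[r])[0]
               ~^^^
IndexError: index 400 is out of bounds for axis 0 with size 400
```

Emit:
step_arm([
  [0, 0, 2, 0, 0, 0, 0],
  [0, 0, 2, 0, 0, 0, 0],
  [0, 0, 2, 0, 0, 0, 0],
  [0, 0, 0, 0, 0, 0, 0],
  [0, 0, 0, 0, 0, 0, 0],
])

```text
time: 37.08
position: [636.5, -95.6, 47.0]
ee_rot: [[0.189, -0.982, -0.0], [-0.982, -0.189, -0.0], [0.0, 0.0, -1.0]]
contact_force: [2.3, 0.9, -0.2]
finger_gap: 0.2
gripper_force: 1.1
```

```bash
sed -i 's/\[:2\]:$/[:1]:/; s/m\[r\]/m[min(r,399)]/' bar.py; python3 bar.py; python3 latch.py
```

```text
loop [330. 183. 154. 158.] 0.61 2724
201 333 480 [[82.3, 15.6], [83.0, 11.2]]
220 333 341 [[82.2, 26.0], [82.8, 20.5]]
239 333 347 [[82.0, 36.8], [82.7, 30.1]]
334 409 421 [[35.8, 98.5], [41.4, 85.2]]
loop_bar [([255.2, 340.2], 0.98, [[78.0, 46.4], [79.1, 38.7]])]
loop_pin [([297.4, 592.1], 0.94, [[-66.8, 73.1], [-50.1, 62.5]])]
lever_pad []
keeper [([257.2, 340.0], 0.66, [[78.0, 47.6], [79.2, 39.8]])]
TCP jig [88.8 48.  47. ] F [ 2.3  0.9 -0.2] gap 0.2016235717592856 1.1161669716238976
a,phi [ 1.445 -0.307] d,k [52.3 78.2] bar [79.9 48.  49.5] pin [-28.3  48.   83.8]
wr loop_bar [0.2, -0.1]; wr loop_pin [1.2, -0.5]; wr keeper [-2.4, -0.1]; wr lever_pivot [-1.1, 1.7]; wr jaw [-1.2, -0.1]; sc loop_bar [3.9, 1.8]; sc loop_pin [-1.2, 4.0]; sc lever_pad [-91.7, -97.2]; sc keeper [1.5, -1.8]; sc lever_pivot [0.0, 0.3]; sc jaw [-1.1, -0.8]; si loop_bar [52.4, -32.0]; si loop_pin [1.0, 2.7]; si lever_pad [0.6, 2.7]; si keeper [1.3, 3.2]; si lever_pivot [0.1, 0.6]; 
TCP jig [88.8 48.  47. ] F [ 1.5 -0.2  0.7] gap 0.2 t 37.375
```

Emit:
step_arm([
  [0, 0, 1.5, 0, 0, 0, 0],
  [0, 0, 1.5, 0, 0, 0, 0],
  [0, 0, 0, 0, 0, 0, 0],
  [0, 0, 0, 0, 0, 0, 0],
])

```text
time: 38.92
position: [633.9, -96.1, 47.1]
ee_rot: [[0.189, -0.982, 0.001], [-0.982, -0.189, 0.0], [0.0, -0.001, -1.0]]
contact_force: [3.8, 0.9, 0.1]
finger_gap: -0.2
gripper_force: 2.3
```

```bash
python3 bar.py; python3 latch.py
```

```text
loop [332. 185. 147. 154.] 0.65 2409
185 336 343 [[78.2, 7.2], [79.0, 3.7]]
204 334 478 [[79.1, 17.2], [79.8, 12.7]]
223 333 341 [[79.5, 27.7], [80.2, 22.0]]
242 335 346 [[78.3, 38.6], [79.1, 31.7]]
337 416 421 [[28.7, 100.7], [34.8, 87.2]]
loop_bar [([257.8, 336.8], 0.6, [[77.2, 48.0], [78.1, 40.1]])]
loop_pin [([295.2, 589.1], 0.78, [[-67.3, 71.6], [-50.8, 61.1]])]
lever_pad []
keeper [([257.1, 338.3], 0.94, [[76.3, 47.6], [77.4, 39.7]])]
TCP jig [86.2 48.  47.1] F [3.8 0.9 0.1] gap -0.21911796677986747 2.2765539586544037
a,phi [-1.418  0.153] d,k [51. 71.] bar [83.2 48.  49.6] pin [-29.   48.   32.3]
wr loop_bar [1.5, -19.9]; wr loop_pin [-75.9, -118.0]; wr lever_pad [99.7, 76.0]; wr lever_pivot [-0.5, 6.9]; wr jaw [-0.6, 0.3]; sc loop_bar [14.2, 21.9]; sc loop_pin [11.3, 0.3]; sc keeper [1.7, -0.6]; sc lever_pivot [-0.8, 0.1]; sc jaw [0.8, -2.2]; si loop_bar [1.4, -2.2]; si loop_pin [12.8, 1.1]; si lever_pad [31.0, 3.2]; si keeper [-0.5, 1.3]; si lever_pivot [0.2, 0.4]; si jaw [14.9, -27.4]; 
TCP jig [86.1 48.  47.1] F [ 4.7  0.9 -0.7] gap 0.1 t 39.225
```

Bar and keeper now move together (jaw drawn back, about 4 N), so the bar is snug. I'll back off, rise and go to the lever.

Emit:
step_arm([
  [0, 0, -4, 0, 0, 0, 0],
  [0, 0, 0, -25, 0, 0, 0],
  [0, 0, 0, -50, 0, 0, 0],
  [0, 0, 0, -33, 0, 0, 0],
  [0, 0, 48, 0, 0, 0, 0],
  [0, 0, 48, 0, 0, 0, 0],
  [0, 0, 0, 0, 0, 0, 0],
  [0, 0, 0, 0, 0, 0, 0],
])

```text
time: 41.28
position: [543.5, -113.8, 155.2]
ee_rot: [[0.189, -0.982, 0.0], [-0.982, -0.189, -0.0], [0.0, -0.0, -1.0]]
contact_force: [0.5, 0.6, 0.2]
finger_gap: 0.3
gripper_force: 0.0
```

```bash
python3 bar.py; python3 latch.py
```

```text
loop [223. 156.  75.  97.] 0.89 1353
167 224 291 [[79.1, 15.9], [73.9, 13.4]]
191 227 235 [[78.5, 37.7], [73.4, 33.9]]
203 228 236 [[78.7, 49.0], [73.5, 44.5]]
215 229 237 [[78.8, 60.6], [73.7, 55.4]]
227 231 235 [[78.1, 72.5], [73.0, 66.6]]
239 235 251 [[75.4, 84.7], [70.4, 78.0]]
251 289 293 [[24.5, 97.3], [22.6, 89.8]]
loop_bar [([205.7, 229.7], 0.89, [[77.4, 51.6], [72.3, 46.9]])]
loop_pin [([212.3, 351.2], 0.71, [[-34.2, 57.9], [-32.5, 52.9]])]
lever_pad [([230.3, 353.6], 0.79, [[-37.0, 75.8], [-35.1, 69.7]])]
keeper [([204.3, 231.8], 0.73, [[75.3, 50.2], [70.4, 45.6]])]
TCP jig [ -5.9  47.7 155.2] F [0.5 0.6 0.2] gap 0.252220555530127 0.0
a,phi [ 1.413 -0.37 ] d,k [51.9 74.6] bar [76.8 48.  42.7] pin [-29.1  48.   83.7]
wr loop_bar [-5.1, -1.2]; wr loop_pin [0.4, -3.2]; wr lever_pad [0.4, 3.2]; wr keeper [-1.5, 0.3]; wr lever_pivot [-1.3, 6.2]; wr jaw [-2.4, 0.2]; sc loop_bar [4.2, 0.9]; sc loop_pin [0.4, 1.3]; sc lever_pad [2.3, 0.5]; sc keeper [32.0, 7.7]; sc lever_pivot [0.4, 1.9]; sc jaw [0.3, -1.0]; si loop_bar [3.0, 0.1]; si loop_pin [1.2, 0.1]; si lever_pad [-0.5, -4.6]; si keeper [-1.9, 0.6]; si lever_pivot [-0.5, 1.0]; si jaw [1.0, -1.2]; 
TCP jig [ -5.6  47.9 154.9] F [-0.7  0.5 -0.1] gap -0.1 t 41.575
```

Emit:
step_arm([
  [0, 0, 0, 20, 0, 0, 0],
  [0, 0, 0, 18, 0, 0, 0],
  [0, 0, 8, 0, 0, 0, 0],
  [0, 0, 8, 0, 0, 0, 0],
  [0, 0, 6, 0.5, 0, 0, 0],
  [0, 0, 6, 0.5, 0, 0, 0],
  [0, 0, 6, 2, 0, 0, 0],
  [0, 0, 5.3, 2.4, 0, 0, 0],
  [0, 0, 0, 0, 0, 0, 0],
])

```text
time: 43.75
position: [504.2, -121.1, 111.4]
ee_rot: [[0.189, -0.982, -0.001], [-0.982, -0.189, 0.0], [-0.0, 0.001, -1.0]]
contact_force: [-0.5, 0.0, -0.3]
finger_gap: 0.1
gripper_force: 0.0
```

```bash
python3 bar.py; python3 latch.py
```

```text
loop [151. 165.  97. 112.] 0.68 2165
165 157 159 [[72.3, 7.4], [63.6, 4.9]]
179 154 166 [[76.2, 17.7], [67.2, 14.5]]
207 158 170 [[76.8, 39.2], [67.8, 34.4]]
221 161 171 [[76.4, 50.5], [67.3, 44.9]]
235 163 175 [[76.7, 62.1], [67.6, 55.6]]
249 166 173 [[76.2, 74.0], [67.2, 66.7]]
263 169 185 [[75.8, 86.4], [66.8, 78.2]]
277 239 246 [[20.6, 99.1], [15.7, 90.0]]
loop_bar [([217.9, 165.1], 0.85, [[72.8, 47.9], [64.1, 42.5]])]
loop_pin [([232.7, 313.6], 0.93, [[-40.6, 60.1], [-41.0, 53.8]])]
lever_pad [([253.7, 329.8], 0.73, [[-53.3, 78.1], [-52.8, 70.5]])]
keeper [([217.0, 172.4], 0.6, [[67.1, 47.2], [58.8, 41.9]])]
TCP jig [-45.9  47.9 111.4] F [-0.5  0.  -0.3] gap 0.12550516516867127 0.0
a,phi [ 0.975 -0.235] d,k [46.2 67.2] bar [70.8 48.  53.1] pin [-39.6  48.   79.5]
wr loop_bar [-1.9, -0.3]; wr loop_pin [2.1, -8.1]; wr lever_pad [-1.7, 0.9]; wr keeper [-1.3, -0.0]; wr lever_pivot [2.7, -2.5]; wr jaw [-0.5, 0.2]; sc loop_bar [5.3, 3.2]; sc loop_pin [2.2, 0.2]; sc lever_pad [1.3, 2.6]; sc keeper [3.1, 0.2]; sc lever_pivot [-2.6, 2.5]; sc jaw [0.4, 0.2]; si loop_bar [-3.4, -24.5]; si loop_pin [0.5, -1.1]; si keeper [-0.6, 3.2]; si lever_pivot [1.0, 2.2]; si jaw [1.1, -0.6]; 
TCP jig [-45.3  47.9 111.5] F [-0.1  0.4 -0.6] gap 0.0 t 44.05
```

The jaw has been drawn up (face about 46) with the bar hooked and the lever at about 1.0 rad. I'll continue pressing down.

Emit:
step_arm([
  [0, 0, 5, 3, 0, 0, 0],
  [0, 0, 5, 3.3, 0, 0, 0],
  [0, 0, 4.3, 4.2, 0, 0, 0],
  [0, 0, 4.3, 4.2, 0, 0, 0],
  [0, 0, 3.4, 5, 0, 0, 0],
  [0, 0, 3.4, 5, 0, 0, 0],
  [0, 0, 2.5, 5.5, 0, 0, 0],
  [0, 0, 2.2, 5.6, 0, 0, 0],
  [0, 0, 1.5, 5.8, 0, 0, 0],
  [0, 0, 0.9, 3.5, 0, 0, 0],
  [0, 0, 0, 0, 0, 0, 0],
])

```text
time: 46.48
position: [472.5, -127.0, 66.1]
ee_rot: [[0.189, -0.982, -0.001], [-0.982, -0.189, 0.0], [-0.001, 0.001, -1.0]]
contact_force: [0.1, -0.2, -0.0]
finger_gap: 0.1
gripper_force: 0.0
```

```bash
python3 latch.py
```

```text
a,phi [0.057 0.043] d,k [43.3 71.4] bar [62.4 48.  64.4] pin [-51.   48.   59.5]
wr loop_bar [8.9, 1.3]; wr loop_pin [5.8, 1.1]; wr lever_pad [-0.7, -2.1]; wr keeper [-1.0, 0.0]; wr lever_pivot [-3.6, 2.2]; wr jaw [-2.9, -0.2]; sc loop_bar [0.6, -1.5]; sc loop_pin [0.4, 1.9]; sc lever_pad [-0.8, 1.5]; sc keeper [4.5, 0.7]; sc lever_pivot [-1.6, 1.1]; sc jaw [-1.1, -2.6]; si loop_bar [-61.5, 72.9]; si loop_pin [-0.1, 0.8]; si lever_pad [0.4, -1.8]; si keeper [2.2, 2.3]; si lever_pivot [2.3, 2.7]; 
TCP jig [-78.1  48.1  66.1] F [ 0.1 -0.2 -0. ] gap 0.1 t 46.475
```

Emit:
step_arm([
  [0, 0, 0, 0, 0, 0, 0],
  [0, 0, 0, -40, 0, 0, 0],
  [0, 0, 0, -50, 0, 0, 0],
  [0, 50, -40, 0, 0, 0, 0],
  [30, 20, -40, 0, 0, 0, 0],
  [30, 0, 0, 0, 0, 0, 0],
  [30, 0, 0, 0, 0, 0, 0],
])

```text
time: 48.4
position: [562.9, -179.4, 156.2]
ee_rot: [[0.189, -0.982, -0.001], [-0.982, -0.189, 0.001], [-0.001, 0.001, -1.0]]
contact_force: [-0.8, 0.5, 0.1]
finger_gap: 29.9
gripper_force: 0.0
```

```bash
sed -i 's/z in(50,65)/z in(50,66)/g; /for q in(/s/"keeper")/"keeper","jaw","jig","blank","lever_pivot")/' bar.py; python3 bar.py; python3 latch.py
```

```text
loop [241. 229.  84.  79.] 0.75 1181
237 242 321 [[75.5, 15.1], [70.7, 8.1]]
246 242 247 [[76.2, 24.5], [71.4, 16.9]]
255 244 252 [[75.1, 34.0], [70.3, 25.8]]
264 245 253 [[74.8, 43.8], [70.1, 34.9]]
273 246 254 [[74.6, 53.8], [69.8, 44.3]]
300 292 303 [[29.9, 84.9], [28.0, 73.4]]
loop_bar [([272.5, 250.0], 0.77, [[70.6, 53.2], [66.1, 43.7]])]
loop_pin [([270.2, 372.9], 0.9, [[-51.0, 50.6], [-47.7, 41.3]])]
lever_pad [([278.0, 406.5], 0.93, [[-85.0, 59.3], [-79.5, 49.5]])]
keeper [([266.3, 250.3], 0.8, [[69.8, 46.3], [65.4, 37.3]])]
jaw [([211.9, 281.3], 0.91, [[37.1, -10.1], [34.8, -15.5]])]
jig [([206.5, 319.7], 0.75, [[1.5, -15.4], [1.5, -20.4]])]
blank [([143.2, 295.5], 0.75, [[22.4, -72.6], [21.0, -74.0]])]
lever_pivot [([272.7, 347.2], 0.57, [[-25.7, 53.4], [-24.0, 43.9]])]
TCP jig [  0.8 -20.4 156.2] F [-0.8  0.5  0.1] gap 29.887471860594907 0.0
a,phi [-13.486  -6.11 ] d,k [44.  69.5] bar [71.1 48.  56.8] pin [-40.8  48.   37.3]
wr loop_bar [0.4, 0.6]; wr loop_pin [-10.2, -16.1]; wr lever_pad [162.7, 125.4]; wr keeper [0.4, 0.0]; wr lever_pivot [-1.7, 1.2]; wr jaw [-0.8, -0.3]; sc loop_bar [1.9, 1.3]; sc lever_pad [15.8, 3.1]; sc keeper [2.3, 0.2]; sc lever_pivot [-45.9, 117.6]; sc jaw [-0.8, -1.1]; si loop_bar [-0.0, 0.8]; si loop_pin [2.9, -4.5]; si lever_pad [12.3, -8.7]; si keeper [0.2, 1.6]; si lever_pivot [2.8, 2.6]; si jaw [2.2, 0.3]; 
TCP jig [  1.2 -20.8 156.8] F [0.1 1.2 1. ] gap 29.9 t 48.9
```

Emit:
step_arm([
  [0, -34.3, 39.5, 0, 0, 0, 0],
  [0, -34.3, 39.5, 0, 0, 0, 0],
  [0, 0, 0, 50, 0, 0, 0],
  [0, 0, 0, 30, 0, 0, 0],
  [0, 0, 0, 10, 0, 0, 0],
  [0, 0, 0, 2, 0, 0, 0],
  [0, 0, 0, 1.5, 0, 0, 0],
  [0, 0, 0, 0, 0, 0, 0],
])

```text
time: 50.95
position: [473.6, -127.8, 64.0]
ee_rot: [[0.189, -0.982, 0.001], [-0.982, -0.189, -0.001], [0.001, -0.001, -1.0]]
contact_force: [0.7, -0.2, 1.4]
finger_gap: 0.1
gripper_force: 0.7
```

Emit:
step_arm([
  [0, 0, 0, 1.5, 0, 0, 0],
  [0, 0, 0, 0, 0, 0, 0],
])

```text
time: 51.2
position: [473.8, -127.9, 63.8]
ee_rot: [[0.189, -0.982, 0.002], [-0.982, -0.189, -0.001], [0.002, -0.002, -1.0]]
contact_force: [-4.7, 1.4, 15.2]
finger_gap: 0.3
gripper_force: 7.2
```

Emit:
step_arm([
  [0, 0, 0, -30, 0, 0, 0],
  [0, 0, 0, -60, 0, 0, 0],
  [0, 50, -40, -10, 0, 0, 0],
  [0, 50, -40, 0, 0, 0, 0],
  [0, 0, 0, 0, 0, 0, 0],
  [0, 0, 0, 0, 0, 0, 0],
])

```text
time: 51.95
position: [567.2, -207.7, 161.0]
ee_rot: [[0.189, -0.982, -0.001], [-0.982, -0.189, 0.001], [-0.001, 0.001, -1.0]]
contact_force: [0.2, -0.2, -0.1]
finger_gap: 0.1
gripper_force: 0.0
```

Run:
```python
from h import *
t=np.radians(10.85); c,s=np.cos(t),np.sin(t); J=np.array([[c,s,0],[-s,c,0],[0,0,1]]); O=[558.3,-159.5,0]
st=read_state(); Ms={n:P(n,st) for n in("wrist","scene","side")}
for n in Ms: grab_frame(n)
for q in("loop_bar","keeper","loop_pin","lever_pad","jaw","blank"):
    o=[]
    for n in Ms:
        r=mark_of(q,n)
        if q=="blank": r=[d for d in r if np.linalg.norm((J@(onz(Ms[n],d["position"],14)-O))[:2]-[23,-70])<25]
        if r: o.append((Ms[n],r[0]["position"]))
    if len(o)>1: x,e=tri(o); print(q,(J@(x-O)).round(1),e)
print(st["time"],st["position"])
```

```text
loop_bar [65.3 42.3 58.4] [[-0.2, -0.1], [0.1, -0.2]]
keeper [71.  46.9 51.2] [[0.0, -0.8], [0.4, 0.3], [-0.2, 0.6]]
loop_pin [-47.5  43.7  55.1] [[-1.8, -0.9], [0.7, 1.5], [-1.1, 1.2]]
lever_pad [-87.7  50.5  63.6] [[-1.0, 5.6], [1.1, 0.9], [-0.5, -0.7]]
jaw [42.3 -1.4 11.3] [[-0.1, 1.6], [-0.1, -0.6]]
blank [ 25.  -65.5  22.6] [[5.2, -2.5], [-0.7, -3.0], [1.3, -0.2]]
51.95 [ 567.21335165 -207.71822336  160.95737228]
```

Emit:
step_arm([
  [0, -57, -7, 0, 0, 0, 0],
  [0, -57, -7, 0, 0, 0, 0],
  [0, -56, -6.5, 0, 0, 0, 0],
  [0, 0, 0, 0, 0, 0, 0],
  [0, 0, 0, 0, 0, 0, 0],
])

```text
time: 53.62
position: [555.6, -37.2, 161.3]
ee_rot: [[0.19, -0.982, 0.0], [-0.982, -0.19, -0.0], [0.001, -0.0, -1.0]]
contact_force: [0.7, -0.7, 1.2]
finger_gap: -0.3
gripper_force: 0.0
```

```bash
cat >> bar.py <<'E'
im=cv2.cvtColor(grab_frame("wrist"),6)
def col(x,y,z): return proj(M,J.T@np.array([x,y,z])+O)
for y in (22,48,74,35,10,14):
    print("y",y,"from x=90 down to 54 @z54:",[int(im[tuple(np.round(col(x,y,54)).astype(int))]) for x in np.arange(90,53,-1.5)])
E
python3 bar.py
```

```text
loop [254.  65.  95. 104.] 0.83 2085
65 259 261 [[70.8, 6.0], [67.6, 8.6]]
77 256 266 [[73.9, 15.1], [70.5, 17.1]]
89 257 258 [[73.6, 24.3], [70.3, 25.8]]
101 258 266 [[73.4, 33.8], [70.0, 34.6]]
113 258 268 [[74.0, 43.4], [70.6, 43.7]]
125 259 269 [[73.7, 53.3], [70.4, 53.0]]
137 260 268 [[73.5, 63.5], [70.1, 62.4]]
149 260 262 [[74.1, 73.8], [70.7, 72.2]]
161 261 343 [[73.9, 84.5], [70.5, 82.1]]
loop_bar [([117.5, 262.8], 0.84, [[70.1, 47.1], [67.0, 47.1]])]
loop_pin [([116.3, 402.6], 0.92, [[-49.8, 46.0], [-45.4, 46.1]])]
lever_pad [([121.2, 448.1], 0.65, [[-89.4, 50.0], [-82.5, 49.8]])]
keeper [([118.3, 264.0], 0.76, [[69.1, 47.8], [66.0, 47.7]])]
jaw [([64.6, 292.5], 0.67, [[43.5, 5.7], [42.0, 8.3]])]
jig [([66.4, 343.5], 0.84, [[1.8, 7.0], [2.9, 9.5]])]
blank [([315.8, 466.0], 0.68, [[-134.2, 248.7], [-124.5, 236.0]])]
lever_pivot [([119.5, 374.3], 0.93, [[-25.7, 48.6], [-22.8, 48.6]])]
TCP jig [ 20.4 120.6 161.3] F [ 0.7 -0.7  1.2] gap -0.2621771042077432 0.0
y 22 from x=90 down to 54 @z54: [120, 123, 125, 128, 132, 184, 207, 205, 206, 207, 206, 188, 179, 202, 203, 206, 212, 214, 213, 181, 138, 87, 119, 105, 80]
y 48 from x=90 down to 54 @z54: [127, 121, 125, 128, 136, 161, 201, 205, 206, 206, 205, 187, 172, 182, 183, 151, 117, 114, 118, 119, 175, 202, 201, 170, 123]
y 74 from x=90 down to 54 @z54: [121, 122, 123, 127, 134, 157, 197, 200, 201, 202, 201, 184, 180, 192, 199, 200, 200, 205, 203, 171, 130, 86, 107, 100, 77]
y 35 from x=90 down to 54 @z54: [122, 122, 127, 128, 131, 179, 207, 206, 207, 207, 205, 188, 172, 189, 184, 151, 118, 116, 117, 120, 158, 199, 196, 139, 120]
y 10 from x=90 down to 54 @z54: [120, 121, 125, 128, 128, 127, 127, 128, 129, 128, 128, 140, 166, 179, 166, 161, 178, 181, 189, 189, 188, 189, 189, 188, 189]
y 14 from x=90 down to 54 @z54: [119, 123, 126, 129, 130, 127, 127, 127, 129, 128, 129, 136, 165, 190, 175, 144, 106, 91, 87, 90, 91, 93, 92, 90, 90]
```

```bash
python3 -c "
from h import *
print(manip.close_job())"
```

```text
the job is handed in; nothing more can be done
None
```

The notched block is in the jig's channel and clamped, with the loop bar hooked under both lips and the lever flat on its stop, and the job was handed in at about 54 s. I don't have the judge's verdict, and I inferred the clamping from loop stretch and jaw position rather than measuring it. The bar slipped out of the fingers once on the way and I re-gripped it.

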